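# Load sample racks under the analyser's hold-down arms

### The arm

A 6-joint arm with a two-finger parallel gripper is mounted at the origin on the work surface. World frame = base frame: x ahead of the robot, y to its left, z up, the work surface at z = 0. Lengths are in m, angles in rad, forces in N, time in s.
With the tool pointing down it reaches from about 0.425 to 0.95 m from the base axis. Payload 3.5 kg.
Tool frame: the origin (TCP) lies midway between the tips of the shut fingers; the grasp point (between the pads) lies 19 mm behind it; z points along the fingers, y is the line along which they close (so a half turn about z gives the same grasp; the last joint's range is limited). The gripper opens to 85 mm and grips with 20 to 120 N. Pads are 22 mm wide; open, the fingers measure 114 mm over their backs; the gripper's body (76 mm by 85 mm) begins 54 mm behind the grasp point. The pads swing forward as they close: fully open they stand 13 mm farther back than shut.
Start: joints at [-0.15, 0.286, 1.577, -0, 1.279, -0.15], TCP at [0.675, 0, 0.231] pointing down, gripper open.
Joint ranges: [-2.77, 2.77], [-0.9, 2.22], [0.21, 2.48], [-1.53, 4.67], [0.24, 2.81], [-2.84, 2.84]. Speed limits (rad/s): [2.79, 2.79, 3.14, 3.14, 3.14, 3.14].

### API

Orientations are given as a unit quaternion [x, y, z, w].
In Python, from plant import ctrl gives the robot as it stands. The module is installed in compiled form; this text tells all that it offers.
- The arm moves only by the shell command python3 -m inch 'ROWS' [FORCE]. ROWS is JSON, a list of rows, each a list of 5 numbers: the closure, from 0 (fully open) to 1 (shut), then the shift along the tool's x, y, z in m, then the turn about the tool's z in degrees. A call has 1 to 5 rows; each row is the pose to reach, as a shift and turn from the pose commanded when the call began, along the tool's axes at that moment; what a row does not reach only later rows make up. A row lasts 1/12 s, in which the tool goes at most 41.7 mm and 7.16 degrees, less where a joint would pass 70% of its speed; a pose out of reach is approached as far as the arm can. A call with a gripper value outside its range is refused whole. The fingers move at their own pace and stop on an object; FORCE is the grip in N (left out, the last holds). Time passes only in rows, so rows that repeat a pose let the fingers close. It gives the time, the measured TCP pose, the force, the opening and the grip force at its end, in the units of the state.
- ctrl.get_state(): the state, without advancing time (a new reading comes with each control period).
- ctrl.read_camera(name): name is "scene" or "side" or "wrist"; returns a dict with "pixels" (480x640x3 uint8, red, green, blue), "depth" (480x640 float32, m along the optical axis (not along the pixel's ray), 0 where there is no reading), "fx", "fy", "cx", "cy" (pixels), "xyz" and "rotation" of the camera in the world; the wrist camera has in their place "mount" (4x4, takes a point from camera to tool coordinates, whose origin is the TCP and whose axes are the flange's). Camera axes: x right, y down, z forward; pixel columns grow to the right and rows downward; lengths in m; the calibration is good to about 2 mm. A picture is of the moment at which its call begins: read the wrist's pose just before it.
- ctrl.sign_off(): hands the job in; it is judged then, once.
Trained networks look in a picture, given as the dict that the camera call returned (one of the last four; its "shot" number tells which), for a name from the list of things; names that differ only in an ending like _2 or _b are one class to them, and where a whole thing is asked for, a point or a joint stands for the part that bears it (a point fixed in the world has none). Each returns a list of dicts, best first, with "score" (0 to 1); they miss things now and then, are a little off and sometimes report something else, mostly with a low value. They report only what shows in the picture. A call takes as long as a camera call.
- ctrl.spot_in(query, picture): "at" ([column, row] in pixels, amid what is visible of it).
- ctrl.tip_of(query, picture): "at" ([column, row] in pixels: a listed point, or the origin of a listed thing).
The state is a dict: "time": time; "qpos": joint angles; "dq": joint speeds; "joint_efforts": joint torques, N m; "eef_pos": TCP position; "tcp_rot": TCP orientation; "contact_force": force on the tool from outside, world axes, zero at the start; "wrist_torque": the same for the moment, N m; "opening": opening from 0.0 (shut) to 1.0 (fully open); "finger_force": force on a finger pad.
Only numpy, scipy, OpenCV 4.12 (cv2) and the standard library are available. Lean on these libraries where they do the work, as an engineer would, in place of code of your own. Each camera call takes 0.05 s, during which the arm holds its last target. There are 200 camera calls.

### The job

Get the sample racks ready for the analyser: slide the orange transport lock fully to its load end stop, draw the grey wash rack out from under the red arm and stand it on the black mark on the tray, and slip every coloured rack, nose first, beneath the sprung hold-down arm of its own colour until it is fully home against the lane's stop with the arm bearing down on its nose. When all is in place, slide the lock fully back to its locked end stop. Do not disturb the scanner, bottle and tip case.

Things in the scene. Friction and masses are not known exactly. Their poses are not given: they have to be found in the camera images.
- mid_yellow (a point): yellow sample rack (or absent), 0.2 to 0.37 kg: white block 170 (x) x 44 (y) x 30 mm high; yellow grip post in its middle, 24 (x) x 22 (y) mm, top 80 mm above the underside; at the rear (x -72 to -32 mm) four yellow-capped tubes, 72 mm high; front a bare flat nose. Point: rack's middle, 40 mm above its underside; x to the nose, z up. Starts upright on the tray, 4 mm above the bench
- mid_blue (a point): blue sample rack (or absent), 0.2 to 0.37 kg: white block 170 (x) x 44 (y) x 30 mm high; blue grip post in its middle, 24 (x) x 22 (y) mm, top 80 mm above the underside; at the rear (x -72 to -32 mm) four blue-capped tubes, 72 mm high; front a bare flat nose. Point: rack's middle, 40 mm above its underside; x to the nose, z up. Starts upright on the tray, 4 mm above the bench
- mid_red (a point): red sample rack (or absent), 0.2 to 0.37 kg: white block 170 (x) x 44 (y) x 30 mm high; red grip post in its middle, 24 (x) x 22 (y) mm, top 80 mm above the underside; at the rear (x -72 to -32 mm) four red-capped tubes, 72 mm high; front a bare flat nose. Point: rack's middle, 40 mm above its underside; x to the nose, z up. Starts upright on the tray, 4 mm above the bench
- lane_yellow_home (a point): lane of the yellow arm (yellow strip at its mouth): point on its floor, 14 mm above the bench, where the underside's middle of a fully home rack lies; x points into the lane, z up. Flat from x = -168 mm (open apron) to the nose stop at +86 mm. Rails 8 mm high, 50 mm apart from x = -56 mm, flared from -84 mm. Three lanes side by side, 70 mm apart, colours in any order
- hold_yellow (a joint): lift of the sprung yellow hold-down arm, rad: 0 at rest on an empty lane, about 0.11 bearing on a rack's nose, at most 0.8. Hinged across the lane at x = 112, z = 18 mm in the lane point's axes. Its spring presses down with 2 to 3 N at the heel; it never stays up by itself
- heel_yellow (a point): underside of the yellow arm's round heel: at rest 56 mm past the lane point and 24 mm above the floor (6 mm below a nose's top). A 38 mm wide ski slopes up from it at 24 degrees towards the mouth, to x = 23, z = 36 mm. A rack laid on the floor 85 mm or more short of home, slid in, meets the ski with its nose and pushes the arm up and back (about 6 N, more if pressed down)
- lane_blue_home (a point): lane of the blue arm (blue strip at its mouth): point on its floor, 14 mm above the bench, where the underside's middle of a fully home rack lies; x points into the lane, z up. Flat from x = -168 mm (open apron) to the nose stop at +86 mm. Rails 8 mm high, 50 mm apart from x = -56 mm, flared from -84 mm. Three lanes side by side, 70 mm apart, colours in any order
- hold_blue (a joint): lift of the sprung blue hold-down arm, rad: 0 at rest on an empty lane, about 0.11 bearing on a rack's nose, at most 0.8. Hinged across the lane at x = 112, z = 18 mm in the lane point's axes. Its spring presses down with 2 to 3 N at the heel; it never stays up by itself
- heel_blue (a point): underside of the blue arm's round heel: at rest 56 mm past the lane point and 24 mm above the floor (6 mm below a nose's top). A 38 mm wide ski slopes up from it at 24 degrees towards the mouth, to x = 23, z = 36 mm. A rack laid on the floor 85 mm or more short of home, slid in, meets the ski with its nose and pushes the arm up and back (about 6 N, more if pressed down)
- lane_red_home (a point): lane of the red arm (red strip at its mouth): point on its floor, 14 mm above the bench, where the underside's middle of a fully home rack lies; x points into the lane, z up. Flat from x = -168 mm (open apron) to the nose stop at +86 mm. Rails 8 mm high, 50 mm apart from x = -56 mm, flared from -84 mm. Three lanes side by side, 70 mm apart, colours in any order
- hold_red (a joint): lift of the sprung red hold-down arm, rad: 0 at rest on an empty lane, about 0.11 bearing on a rack's nose, at most 0.8. Hinged across the lane at x = 112, z = 18 mm in the lane point's axes. Its spring presses down with 2 to 3 N at the heel; it never stays up by itself
- heel_red (a point): underside of the red arm's round heel: at rest 56 mm past the lane point and 24 mm above the floor (6 mm below a nose's top). A 38 mm wide ski slopes up from it at 24 degrees towards the mouth, to x = 23, z = 36 mm. A rack laid on the floor 85 mm or more short of home, slid in, meets the ski with its nose and pushes the arm up and back (about 6 N, more if pressed down)
- mid_wash (a point): dark grey wash rack, always there, of the same shape and size as the coloured racks (grip post 24 x 22 mm, grey caps); point and axes as theirs. Starts home in the red lane, the red arm bearing on its nose, so it must be drawn out towards the mouth before it is lifted
- return_mark (a point): middle of the black return mark, 190 (x) x 70 (y) mm, flat on the steel tray at the tray's end nearest the dock, on the tray's top face 4 mm above the bench; x along the mark's length, z up
- lock_slide (a joint): travel of the orange transport lock slide, m: 0 = locked end stop, its three orange tabs (8 x 16 mm, top 33 mm above the bench, 97 mm before the lane points) stand across the lane mouths, 8 mm behind racks fully home; 0.035 = load end stop, tabs in the gaps beside the lanes. It stays where left (friction about 1.5 N)
- lock_grip (a point): middle of the lock slide's orange grip post, 22 x 22 mm, top 64 mm above the bench, this point 44 mm; at the dock's right-hand (-y) end. x as the lanes' x, z up; moves along its -y to load, +y to locked
- scanner: white domed barcode scanner, 90 mm across, 66 high, origin under its centre; bystander
- bottle: white disinfectant bottle, 68 mm across, 170 high, origin under its centre; bystander
- tip_case: blue pipette tip case, 120 x 85 x 70 mm, origin under its centre; bystander

How it is judged:
On the way, in this order (a step that is already met when the one before it is completed fails the run):
1. the lock slide is at its load end stop (value of joint lock_slide above 0.032 m), for 0.2 s.
2. the wash rack stands on the mark and every coloured rack present is home in its own lane, its arm bearing on the nose, with the lock still at load (x of mid_yellow in the frame of lane_yellow_home between -0.008 and 0.006 m and y of mid_yellow in the frame of lane_yellow_home between -0.007 and 0.007 m and z of mid_yellow in the frame of lane_yellow_home between 0.034 and 0.046 m and angle between the x axis of mid_yellow and the x axis of lane_yellow_home, either way round below 0.09 rad and x of heel_yellow in the frame of mid_yellow above 0.03 m and z of heel_yellow in the frame of mid_yellow between -0.015 and -0.004 m and x of mid_blue in the frame of lane_blue_home between -0.008 and 0.006 m and y of mid_blue in the frame of lane_blue_home between -0.007 and 0.007 m and z of mid_blue in the frame of lane_blue_home between 0.034 and 0.046 m and angle between the x axis of mid_blue and the x axis of lane_blue_home, either way round below 0.09 rad and x of heel_blue in the frame of mid_blue above 0.03 m and z of heel_blue in the frame of mid_blue between -0.015 and -0.004 m and x of mid_red in the frame of lane_red_home between -0.008 and 0.006 m and y of mid_red in the frame of lane_red_home between -0.007 and 0.007 m and z of mid_red in the frame of lane_red_home between 0.034 and 0.046 m and angle between the x axis of mid_red and the x axis of lane_red_home, either way round below 0.09 rad and x of heel_red in the frame of mid_red above 0.03 m and z of heel_red in the frame of mid_red between -0.015 and -0.004 m and x of mid_wash in the frame of return_mark between -0.025 and 0.025 m and y of mid_wash in the frame of return_mark between -0.025 and 0.025 m and z of mid_wash in the frame of return_mark between 0.034 and 0.046 m and angle between the x axis of mid_wash and the x axis of return_mark, either way round below 0.25 rad and angle between mid_wash's own z axis and vertical below 0.15 rad and value of joint lock_slide above 0.028 m), for 0.3 s.
3. the lock slide is back at its locked end stop (value of joint lock_slide below 0.003 m), for 0.2 s.
At the end, for the whole second after the job is handed in: Each present coloured rack rests in its own lane, nose inwards, within 8 mm of home, 7 mm of centre, 5 deg, flat, the arm heel within 5 mm of its nose top; the wash rack stands within 25 mm (x, y) of the mark's middle, 14 deg; the lock is within 3 mm of its locked stop; all at rest (x of mid_yellow in the frame of lane_yellow_home between -0.008 and 0.006 m and y of mid_yellow in the frame of lane_yellow_home between -0.007 and 0.007 m and z of mid_yellow in the frame of lane_yellow_home between 0.034 and 0.046 m and angle between the x axis of mid_yellow and the x axis of lane_yellow_home, either way round below 0.09 rad and x of heel_yellow in the frame of mid_yellow above 0.03 m and z of heel_yellow in the frame of mid_yellow between -0.015 and -0.004 m and x of mid_blue in the frame of lane_blue_home between -0.008 and 0.006 m and y of mid_blue in the frame of lane_blue_home between -0.007 and 0.007 m and z of mid_blue in the frame of lane_blue_home between 0.034 and 0.046 m and angle between the x axis of mid_blue and the x axis of lane_blue_home, either way round below 0.09 rad and x of heel_blue in the frame of mid_blue above 0.03 m and z of heel_blue in the frame of mid_blue between -0.015 and -0.004 m and x of mid_red in the frame of lane_red_home between -0.008 and 0.006 m and y of mid_red in the frame of lane_red_home between -0.007 and 0.007 m and z of mid_red in the frame of lane_red_home between 0.034 and 0.046 m and angle between the x axis of mid_red and the x axis of lane_red_home, either way round below 0.09 rad and x of heel_red in the frame of mid_red above 0.03 m and z of heel_red in the frame of mid_red between -0.015 and -0.004 m and x of mid_wash in the frame of return_mark between -0.025 and 0.025 m and y of mid_wash in the frame of return_mark between -0.025 and 0.025 m and z of mid_wash in the frame of return_mark between 0.034 and 0.046 m and angle between the x axis of mid_wash and the x axis of return_mark, either way round below 0.25 rad and angle between mid_wash's own z axis and vertical below 0.15 rad and value of joint lock_slide below 0.003 m and linear speed of each of rack_yellow, rack_blue, rack_red, rack_wash below 0.02 m/s); the robot touches nothing.
It fails at once if the scanner is moved by more than 30 mm or tipped (distance of scanner from where it was at the start of the episode above 0.03 m or angle between scanner's own z axis and vertical above 0.5 rad).
It fails at once if the bottle is moved by more than 30 mm or tipped (distance of bottle from where it was at the start of the episode above 0.03 m or angle between bottle's own z axis and vertical above 0.5 rad).
It fails at once if the tip case is moved by more than 30 mm or tipped (distance of tip_case from where it was at the start of the episode above 0.03 m or angle between tip_case's own z axis and vertical above 0.5 rad).
Of rack_yellow, rack_blue, rack_red only 2 to 3 are there at a start; the rules pass over those that are not, and their reading is None.
At some moment in a run one of rack_yellow, rack_blue, rack_red may be knocked a few centimetres aside while the robot is not near it.
Once in a run the grip may slacken for a moment while it holds something.
It also fails if it takes over 210 s, if anything falls off the work surface, if the arm or the gripper's body presses on something with over 40 N, if the wrist force passes 120 N, or if a joint passes its speed limit or range.

## Working session

There is one attempt and no reset: what is moved stays moved. The work goes in short steps, Python scripts to look and compute and a shell command to move; the robot and the scene stay as the last step left them, time stands still between calls to the robot, and variables do not carry over. Pictures are saved under pics/ and viewed, at most 14 in all, crops included, and the job is handed in when it is done.

```bash
mkdir -p pics; cat > h.py <<'E'
import numpy as np, cv2
from scipy.spatial.transform import Rotation as R
from plant import ctrl
def pose():
    s=ctrl.get_state(); return np.array(s["eef_pos"]),R.from_quat(s["tcp_rot"]),s
def cam(n):
    p,r,_=pose(); c=ctrl.read_camera(n)
    if "mount" in c:
        T=np.eye(4);T[:3,:3]=r.as_matrix();T[:3,3]=p; M=T@np.array(c["mount"]); c["R"],c["t"]=M[:3,:3],M[:3,3]
    else:
        ro=np.array(c["rotation"]); c["R"]=ro if ro.shape==(3,3) else R.from_quat(ro).as_matrix(); c["t"]=np.array(c["xyz"])
    return c
def save(c,n): cv2.imwrite("pics/"+n+".png",cv2.cvtColor(c["pixels"],cv2.COLOR_RGB2BGR))
def ray(c,uv):
    return c["R"]@np.array([(uv[0]-c["cx"])/c["fx"],(uv[1]-c["cy"])/c["fy"],1])
def atz(c,uv,z):
    d=ray(c,uv); return c["t"]+d*(z-c["t"][2])/d[2]
def cloud(c):
    v,u=np.mgrid[0:480,0:640]; d=c["depth"]
    P=np.stack([(u-c["cx"])/c["fx"]*d,(v-c["cy"])/c["fy"]*d,d],-1)@c["R"].T+c["t"]
    P[d==0]=np.nan; return P
def proj(c,p):
    q=(np.array(p)-c["t"])@c["R"]; return [q[0]/q[2]*c["fx"]+c["cx"],q[1]/q[2]*c["fy"]+c["cy"]]
E
python3 - <<'E'
from h import *
p,r,s=pose(); print(p,r.as_matrix().round(3),s["contact_force"],s["time"])
for n in ["scene","side"]:
    c=cam(n); save(c,n+"0"); print(n,c["t"],c["R"].round(2).tolist())
    for q,z in [("mid_yellow",.044),("mid_blue",.044),("mid_red",.044),("mid_wash",.054),("lane_yellow_home",.014),("lane_blue_home",.014),("lane_red_home",.014),("return_mark",.004),("lock_grip",.044),("scanner",0),("bottle",0),("tip_case",0)]:
        for o in ctrl.tip_of(q,c)[:2]: print(q,round(o["score"],2),np.round(o["at"]),atz(c,o["at"],z).round(3))
E
```

```text
[6.74330914e-01 1.56759518e-04 2.29925000e-01] [[-0.     1.    -0.002]
 [ 1.     0.     0.   ]
 [ 0.    -0.002 -1.   ]] [ 0.98928758 -0.12373763  0.0231662 ] 0.0
scene [1.21710963 0.15693276 0.90698715] [[-0.27, 0.79, -0.56], [0.96, 0.22, -0.16], [-0.0, -0.58, -0.82]]
mid_yellow 0.68 [465. 215.] [0.53  0.25  0.044]
mid_red 0.62 [551. 233.] [0.528 0.426 0.044]
mid_wash 0.94 [269. 184.] [ 0.565 -0.171  0.054]
lane_yellow_home 0.79 [331. 216.] [ 0.585 -0.026  0.014]
lane_blue_home 0.61 [300. 206.] [ 0.578 -0.099  0.014]
lane_red_home 0.85 [272. 196.] [ 0.566 -0.169  0.014]
lock_grip 0.8 [258. 145.] [ 0.453 -0.242  0.044]
scanner 0.63 [309. 311.] [ 0.807 -0.009  0.   ]
scanner 0.47 [408. 212.] [0.519 0.132 0.   ]
bottle 0.71 [367. 318.] [0.793 0.102 0.   ]
bottle 0.53 [300. 206.] [ 0.567 -0.104  0.   ]
tip_case 0.78 [160. 214.] [ 0.671 -0.397  0.   ]
side [ 0.21550665 -1.01970236  0.69596611] [[0.93, -0.2, 0.32], [-0.38, -0.47, 0.8], [-0.01, -0.86, -0.51]]
mid_yellow 0.84 [246. 200.] [0.536 0.248 0.044]
mid_yellow 0.55 [314. 278.] [ 0.566 -0.144  0.044]
mid_blue 0.56 [333. 266.] [ 0.62  -0.119  0.044]
mid_red 0.77 [227. 172.] [0.539 0.444 0.044]
mid_wash 0.92 [318. 286.] [ 0.558 -0.185  0.054]
lane_yellow_home 0.71 [300. 262.] [ 0.576 -0.035  0.014]
lane_yellow_home 0.18 [253. 238.] [0.51  0.107 0.014]
lane_blue_home 0.79 [311. 277.] [ 0.579 -0.097  0.014]
lane_red_home 0.61 [318. 296.] [ 0.565 -0.165  0.014]
return_mark 0.61 [252. 238.] [0.513 0.126 0.004]
return_mark 0.19 [348. 283.] [ 0.648 -0.136  0.004]
scanner 0.91 [385. 243.] [ 0.801 -0.015  0.   ]
bottle 0.76 [361. 222.] [0.796 0.101 0.   ]
tip_case 0.87 [428. 362.] [ 0.679 -0.404  0.   ]
```

View pics/scene0.png

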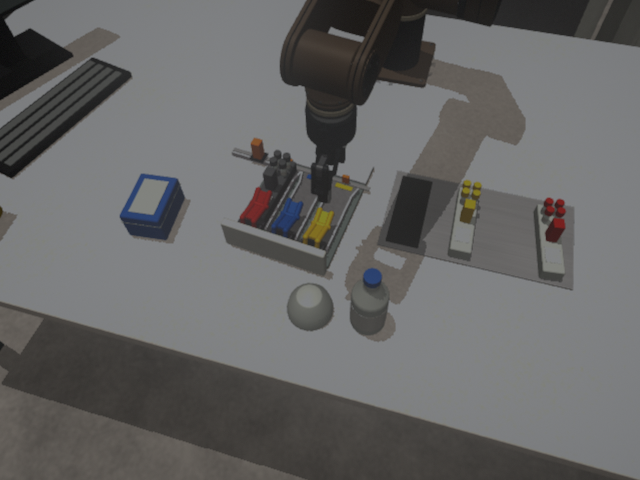

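View pics/side0.png

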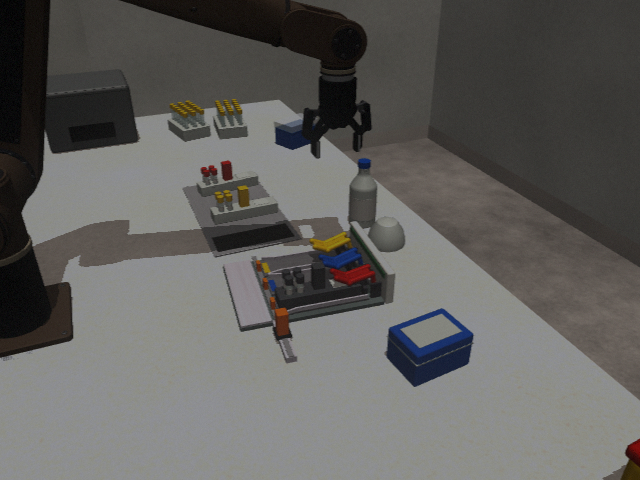

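The scene shows yellow (465,215) and red (551,233) racks on the tray. There is no blue rack. The wash rack is in the red lane at (272,180), the lock post at (258,148), and the mark at (410,210). Next I'll get finer positions from the depth.

```bash
cat >> h.py <<'E'
def hsv(c): return cv2.cvtColor(c["pixels"],cv2.COLOR_RGB2HSV)
def colmask(c,k):
    h=hsv(c); H,S,V=h[...,0].astype(int),h[...,1],h[...,2]
    if k=="red": return ((H<5)|(H>172))&(S>130)&(V>50)
    if k=="yellow": return (H>18)&(H<35)&(S>130)&(V>50)
    if k=="orange": return (H>=5)&(H<17)&(S>130)&(V>50)
    if k=="blue": return (H>100)&(H<130)&(S>120)
def rect(P,m):
    q=P[m][:,:2]; q=q[~np.isnan(q[:,0])]
    if len(q)<15: return None
    (cx,cy),(w,h),a=cv2.minAreaRect((q*1000).astype(np.float32))
    if w<h: w,h,a=h,w,a+90
    a=(a+90)%180-90
    return np.round([cx,cy,w,h,a],1),len(q),np.median(q,0).round(4)
E
cat > m.py <<'E'
from h import *
import sys
for n in sys.argv[1:]:
    c=cam(n); P=cloud(c); Z=P[...,2]; X,Y=P[...,0],P[...,1]
    print(n)
    for k in ["red","yellow"]:
        m=colmask(c,k)&(Z>.075)&(Z<.09)&(Y>.05)
        # largest component = post vs tubes
        print(k,"tops",rect(P,m))
        q=np.median(P[m],0) if m.any() else None
        if q is not None:
            b=(Z>.024)&(Z<.040)&(abs(X-q[0])<.13)&(abs(Y-q[1])<.06); print("  block",rect(P,b))
    m=colmask(c,"orange"); print("lock",rect(P,m&(Z>.058)&(Z<.07)&(Y<-.15)), "sides",rect(P,m&(Z>.04)&(Y<-.15)))
    v=hsv(c)[...,2]
    print("mark",rect(P,(v<60)&(Z<.012)&(Y>.03)&(Y<.22)&(X>.38)&(X<.68)))
    for k in ["red","yellow","blue"]:
        m=colmask(c,k)&(Z>.028)&(Z<.1)&(Y<.02)&(Y>-.25)&(X>.5); print("arm",k,rect(P,m))
    print("wash top",rect(P,(Z>.088)&(Z<.1)&(X>.53)&(X<.62)&(Y<-.12)&(Y>-.24)))
E
python3 m.py scene side
```

```text
scene
red tops (array([503.3, 422.7,  79.4,  34.9,   4.8]), 234, array([0.5092, 0.4256]))
  block (array([530.9, 427. , 172.1,  45.1,   6.2]), 1138, array([0.5645, 0.4244]))
yellow tops (array([500.8, 251.1,  81.3,  34.5,   1. ]), 226, array([0.5182, 0.2521]))
  block (array([528.7, 251.8, 172. ,  44.2,   0.6]), 968, array([0.5649, 0.2499]))
lock (array([ 462.3, -239.6,   19.7,   19.5,  -12.1]), 57, array([ 0.4634, -0.24  ])) sides (array([ 462.3, -239.6,   19.7,   19.5,  -12.1]), 57, array([ 0.4634, -0.24  ]))
mark (array([ 5.157e+02,  1.342e+02,  1.931e+02,  7.090e+01, -3.000e-01]), 2193, array([0.5227, 0.1348]))
arm red (array([ 6.365e+02, -1.747e+02,  8.270e+01,  4.000e+01, -5.000e-01]), 517, array([ 0.6298, -0.1749]))
arm yellow (array([647.7, -36.4,  85.7,  42.1,  -4.9]), 602, array([ 0.6439, -0.0358]))
arm blue (array([ 640.1, -106.5,   81.7,   39.5,   -7.6]), 508, array([ 0.6331, -0.1054]))
wash top (array([ 561.8, -167.5,   26.4,   24.2,   -7.8]), 110, array([ 0.5647, -0.1671]))
side
red tops (array([502.6, 421.3,  79.7,  31.7,  12.1]), 61, array([0.5264, 0.4198]))
  block (
[... 182 characters left out ...]
3e+02,  8.742e+02,  1.896e+02,  1.153e+02, -5.000e-01]), 376, array([0.5591, 0.8681]))
lock (array([ 460.5, -243.8,   24.4,   20.7,   81.8]), 99, array([ 0.4603, -0.246 ])) sides (array([ 608.6, -484.6,  589.5,   24.9,  -58.1]), 189, array([ 0.4595, -0.2512]))
mark (array([516.2, 148. , 215. , 139.7,  -1.6]), 1905, array([0.5075, 0.141 ]))
arm red (array([ 646.1, -177.8,  117.2,   60.3,   13.3]), 538, array([ 0.6377, -0.1817]))
arm yellow (array([656.4, -40.5, 108.5,  48.1,   3.3]), 458, array([ 0.6486, -0.0461]))
arm blue (array([ 643.9, -110.3,   94.5,   42.8,   -1.8]), 493, array([ 0.642 , -0.1131]))
wash top (array([ 562.6, -170.8,   25.7,   23.8,   85.1]), 96, array([ 0.5614, -0.1744]))
```

```bash
python3 -m inch '[[0,0,-0.03,-0.03,0],[0,0,-0.05,-0.06,0],[0,0,-0.07,-0.1,0],[0,0,-0.07,-0.12,0],[0,0,-0.07,-0.12,0]]'; python3 - <<'E'
from h import *
c=cam("wrist"); save(c,"w0"); print(c["t"],c["R"].round(2).tolist())
E
```

```text
time: 1.82
eef_pos: [0.6064, -0.0002, 0.36]
tcp_rot: [0.707, 0.707, 0.004, 0.006]
contact_force: [-0.3, -0.5, 1.4]
opening: 0.998
finger_force: 0.0
[0.60302683 0.08013543 0.50285909] [[1.0, -0.0, 0.01], [0.0, -0.95, -0.32], [0.01, 0.32, -0.95]]
```

View pics/w0.png

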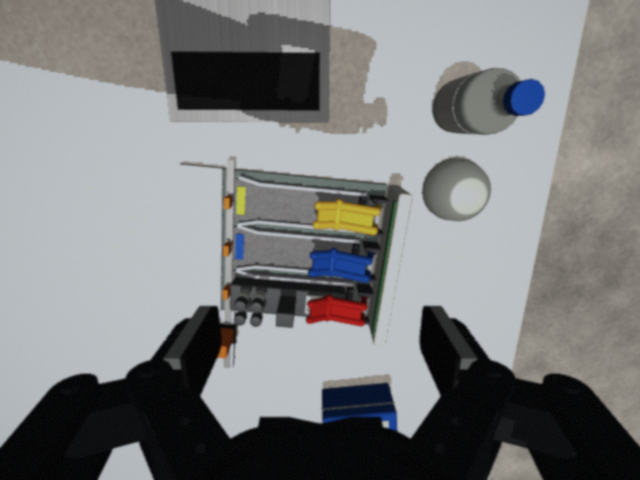

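The wrist view shows the dock from above, yawed a few degrees, with the wash rack lying in the red lane at (285,305). Next I'll find the dock yaw.

```bash
cat > d.py <<'E'
from h import *
for n in ["wrist","scene"]:
    c=cam(n); P=cloud(c); X,Y,Z=P[...,0],P[...,1],P[...,2]
    print(n)
    cs=[]
    for k in ["red","blue","yellow"]:
        m=colmask(c,k)&(Z>.028)&(Z<.1)&(Y<.02)&(Y>-.25)&(X>.5); r=rect(P,m); cs.append(r[0][:2]); print("arm",k,r)
    d=cs[2]-cs[0]; print("yaw from arms",np.degrees(np.arctan2(-d[0],d[1])),np.linalg.norm(d))
    for k in ["red","blue","yellow"]:
        m=colmask(c,k)&(Z<.028)&(Y<.02)&(Y>-.25)&(X<.56)&(X>.42); print("strip",k,rect(P,m))
    m=(Z>.045)&(X>.655)&(X<.73)&(Y<.0)&(Y>-.25); h=np.histogram(Z[m],bins=np.arange(.04,.12,.004)); print(h[0]); 
    zt=np.nanpercentile(Z[m],95); q=P[m&(Z>zt-.006)]; f=np.polyfit(q[:,1],q[:,0],1); print("wall top z",zt,"yaw",np.degrees(np.arctan(-f[0])),rect(P,m&(Z>zt-.006)))
    print("wash top",rect(P,(Z>.088)&(Z<.1)&(X>.53)&(X<.62)&(Y<-.12)&(Y>-.24)))
    print("lock",rect(P,(Z>.056)&(Z<.072)&(Y<-.2)&(Y>-.29)&(X<.49)&(X>.42)))
    print("mark",rect(P,(hsv(c)[...,2]<45)&(Z<.012)&(Y>.08)&(Y<.2)&(X>.38)&(X<.68)))
E
python3 d.py
```

```text
wrist
arm red (array([ 635.3, -175.7,   91.5,   41. ,  -10.4]), 1346, array([ 0.6335, -0.1747]))
arm blue (array([ 640.8, -106.9,   96.6,   43.9,  -11.9]), 1567, array([ 0.6382, -0.1058]))
arm yellow (array([647.9, -38.3,  96.4,  42.7,  -9.1]), 1736, array([ 0.6447, -0.036 ]))
yaw from arms -5.239543685429254 137.97651974158498
strip red None
strip blue (array([489.8, -91.9,  38.8,  11.5,  83.4]), 194, array([ 0.4898, -0.0917]))
strip yellow (array([496.8, -22.8,  38. ,  10.5,  86. ]), 203, array([ 0.4967, -0.0225]))
[   0  165   50  105  430  709  475  351 1591  405    0    0    0    0
    0    0    0    0    0]
wall top z 0.4305117898452855 yaw 7.414933747883462 (array([666.4,  -5.3,  15.5,  14. ,  22.1]), 1940, array([ 0.6675, -0.0072]))
wash top (array([ 560.2, -168.8,   23.9,   22.1,   -4.4]), 285, array([ 0.5604, -0.167 ]))
lock (array([ 463.6, -241.4,   24. ,   13.4,   72.5]), 126, array([ 0.4639, -0.2404]))
mark (array([513.5, 133.7, 189. ,  68.3,  -0. ]), 8263, array([0.5142, 0.1349]))
scene
arm red (array([ 635. , -174.8,   82.9,   37.1,   -5.8]), 515, array([ 0.6292, -0.17
[... 246 characters left out ...]
d None
strip blue (array([490.4, -91.1,  37. ,  15.1,  80.6]), 55, array([ 0.4924, -0.0909]))
strip yellow (array([498.7, -22.9,  37.5,  12.6,  83.1]), 64, array([ 0.4993, -0.0226]))
[  0 125 152 158 248 329 270 161 476 380   1   0   0   0   0   0   0   0
   0]
wall top z 0.45347555900359277 yaw 15.313002598156915 (array([ 6.663e+02, -5.900e+00,  2.040e+01,  1.160e+01,  5.000e-01]), 170, array([ 0.6723, -0.0048]))
wash top (array([ 562.5, -168.2,   26.1,   22.8,   -5.6]), 112, array([ 0.5648, -0.1667]))
lock (array([ 459.6, -238.6,   24.6,   22.4,   -5.4]), 89, array([ 0.4633, -0.2383]))
mark (array([ 5.160e+02,  1.342e+02,  1.888e+02,  6.770e+01, -3.000e-01]), 2051, array([0.5237, 0.1345]))
```

```bash
python3 -m inch '[[0,0,0,0,7],[0,0,0,0,14],[0,0,0,0,21],[0,0,0,0,28],[0,0,0,0,35]]' >/dev/null; python3 -m inch '[[0,0,0,0,7],[0,0,0,0,14],[0,0,0,0,21],[0,0,0,0,28],[0,0,0,0,35]]'>/dev/null;  python3 -m inch '[[0,0,0,0,7],[0,0,0,0,14],[0,0,0,0,21],[0,0,0,0,25.4],[0,0,0,0,25.4]]'
cat > go.py <<'E'
# delta in tool axes from current pose to world x y z [yaw deg of tool x]
from h import *
import sys
a=list(map(float,sys.argv[1:])); p,r,s=pose(); M=r.as_matrix()
yaw=np.degrees(np.arctan2(M[1,0],M[0,0]))
print("pos",p.round(4),"yaw",round(yaw,2),"F",np.round(s["contact_force"],1),"t",round(s["time"],1),"open",s["opening"],"tilt",M[:,2].round(4),"q",np.round(s["qpos"],2))
if a: print("delta tool",(M.T@(np.array(a[:3])-p)).round(4),"turn",round(-(a[3]-yaw),2) if len(a)>3 else "")
E
python3 go.py 0.462 -0.240 0.13 -5.4
```

```text
time: 3.22
eef_pos: [0.6045, 0.0001, 0.3483]
tcp_rot: [0.999, -0.048, -0.002, -0.0]
contact_force: [0.1, 0.0, -0.7]
opening: 1.004
finger_force: 0.0
pos [6.045e-01 1.000e-04 3.483e-01] yaw -5.47 F [ 0.1  0.  -0.7] t 3.2 open 1.00352528768435 tilt [-4.8e-03  8.0e-04 -1.0e+00] q [-0.17  0.07  1.61 -0.    1.46  1.5 ]
delta tool [-0.1179  0.2527  0.2188] turn -0.07
```

```bash
python3 -m inch '[[0,-0.02,0.04,0,0],[0,-0.04,0.08,0,0],[0,-0.06,0.12,0.02,0],[0,-0.08,0.155,0.04,0],[0,-0.095,0.19,0.06,0]]' >/dev/null; python3 -m inch '[[0,-0.012,0.032,0.03,0],[0,-0.022,0.063,0.06,0],[0,-0.022,0.063,0.1,0],[0,-0.022,0.063,0.1,0],[0,-0.022,0.063,0.1,0]]' ; python3 go.py 0.462 -0.240 0.13 -5.4
python3 - <<'E'
from h import *
c=cam("wrist"); save(c,"w1"); P=cloud(c); Z=P[...,2];X,Y=P[...,0],P[...,1]
m=(Z>.056)&(Z<.072)&(Y<-.2)&(Y>-.29)&(X<.5)&(X>.42); print(rect(P,m)); v,u=np.nonzero(m); print(u.min() if len(u) else 0)
print(ctrl.tip_of("lock_grip",c)[:1], [atz(c,o["at"],.044) for o in ctrl.tip_of("lock_grip",c)[:1]])
E
```

```text
time: 4.05
eef_pos: [0.4703, -0.226, 0.1952]
tcp_rot: [0.999, -0.047, -0.004, -0.003]
contact_force: [0.7, 0.2, 0.8]
opening: 1.003
finger_force: 0.0
pos [ 0.4703 -0.226   0.1952] yaw -5.39 F [0.7 0.2 0.8] t 4.0 open 1.0025293763482852 tilt [-0.0075  0.006  -1.    ] q [-0.64 -0.01  1.98  0.    1.19  1.02]
delta tool [-0.0064  0.0151  0.0652] turn 0.01
(array([ 459.2, -241.4,   21.7,   21.2,   -5.1]), 681, array([ 0.4604, -0.2413]))
327
[{'at': [339.1, 231.4], 'score': 0.77}] [array([ 0.45738946, -0.24167572,  0.044     ])]
```

View pics/w1.png

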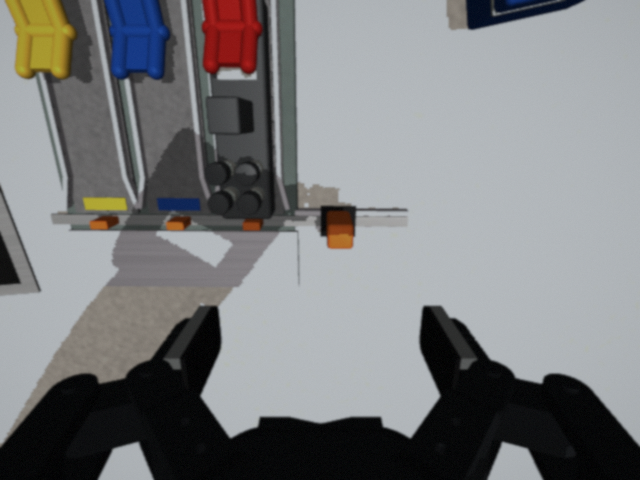

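The lock post is at about (340,230), world (0.460,-0.241).

```bash
python3 go.py 0.460 -0.2413 0.036 -5.4; python3 -m inch '[[0,-0.008,0.016,0.035,0],[0,-0.008,0.016,0.07,0],[0,-0.008,0.016,0.11,0],[0,-0.008,0.016,0.145,0],[0,-0.008,0.016,0.16,0]]' >/dev/null; python3 -m inch '[[0,0,0,0,0],[0.5,0,0,0,0],[1,0,0,0,0],[1,0,0,0,0],[1,0,0,0,0]]' 40; python3 -m inch '[[1,0,0,0,0],[1,0,0,0,0]]';  python3 go.py 0.460 -0.2413 0.036 -5.4
```

```text
pos [ 0.4741 -0.2273  0.2017] yaw -5.28 F [1.  0.4 0. ] t 4.2 open 0.9994889832495143 tilt [ 0.003  -0.0019 -1.    ] q [-0.64 -0.02  1.97  0.    1.19  1.02]
delta tool [-0.0133  0.0149  0.1657] turn 0.12
time: 5.03
eef_pos: [0.4648, -0.2435, 0.0418]
tcp_rot: [0.999, -0.047, 0.002, 0.001]
contact_force: [0.7, 0.1, -0.9]
opening: 0.459
finger_force: 0.0
time: 5.2
eef_pos: [0.464, -0.2431, 0.041]
tcp_rot: [0.999, -0.047, 0.001, 0.001]
contact_force: [-1.1, 1.8, 4.5]
opening: 0.247
finger_force: 42.7
pos [ 0.464  -0.2431  0.041 ] yaw -5.43 F [-1.1  1.8  4.5] t 5.2 open 0.24744433416976785 tilt [ 0.0021 -0.0012 -1.    ] q [-0.68  0.2   2.07  0.    0.87  0.99]
delta tool [-0.0042 -0.0014  0.005 ] turn -0.03
```

```bash
python3 -m inch '[[1,0,0.01,0,0],[1,0,0.02,0,0],[1,0,0.028,0,0],[1,0,0.034,0,0],[1,0,0.037,0,0]]'; python3 -m inch '[[1,0,0.001,0,0],[1,0,0.002,0,0],[1,0,0.002,0,0],[1,0,0.002,0,0]]'; python3 go.py .4605 -.278 .041 -5.4
```

```text
time: 5.62
eef_pos: [0.4606, -0.2749, 0.0407]
tcp_rot: [0.999, -0.05, 0.0, -0.006]
contact_force: [4.8, 27.3, 16.4]
opening: 0.244
finger_force: 44.7
time: 5.95
eef_pos: [0.4606, -0.2749, 0.0407]
tcp_rot: [0.999, -0.049, -0.0, -0.007]
contact_force: [3.7, 24.0, 15.6]
opening: 0.246
finger_force: 44.7
pos [ 0.4606 -0.2749  0.0407] yaw -5.58 F [ 3.7 24.  15.6] t 6.0 open 0.24607331619768374 tilt [ 2.000e-04  1.390e-02 -9.999e-01] q [-0.73  0.23  2.03  0.01  0.89  0.93]
delta tool [ 0.0002  0.0031 -0.0003] turn -0.18
```

```bash
python3 -m inch '[[1,0,-0.001,0,0],[1,0,-0.002,0,0],[0.5,0,-0.002,0,0],[0,0,-0.002,0,0],[0,0,-0.002,0,0]]'>/dev/null; python3 -m inch '[[0,0,0,-0.02,0],[0,0,0,-0.06,0],[0,0,0,-0.1,0],[0,0,0,-0.14,0],[0,0,0,-0.16,0]]'; python3 -m inch '[[0,0,0,0,0],[0,0,0,0,0]]'; python3 - <<'E'
from h import *
for n in ["wrist","scene","side"]:
    c=cam(n); P=cloud(c); Z=P[...,2];X,Y=P[...,0],P[...,1]
    m=(Z>.056)&(Z<.072)&(Y<-.2)&(Y>-.33)&(X<.5)&(X>.42); print(n,rect(P,m))
    if n=="wrist":
        save(c,"w2")
        m=(Z>.088)&(Z<.1)&(X>.53)&(X<.62)&(Y<-.12)&(Y>-.24); print("wash",rect(P,m))
E
```

```text
time: 6.78
eef_pos: [0.461, -0.2815, 0.205]
tcp_rot: [0.999, -0.047, 0.003, 0.003]
contact_force: [0.9, 0.2, -0.2]
opening: 1.0
finger_force: 0.0
time: 6.95
eef_pos: [0.46, -0.2805, 0.2009]
tcp_rot: [0.999, -0.048, 0.001, 0.001]
contact_force: [-0.5, 1.1, -0.2]
opening: 0.999
finger_force: 0.0
wrist (array([ 455.8, -274.8,   21.6,   21.4,   -5.4]), 661, array([ 0.4569, -0.2747]))
wash (array([ 561. , -169.9,   23.6,   22.8,   -5.5]), 1293, array([ 0.5608, -0.1711]))
scene (array([ 457.3, -272.8,   22.8,   21.9,   -4.7]), 89, array([ 0.4597, -0.2717]))
side (array([ 457.7, -276.2,   23.6,   22.2,   84.9]), 123, array([ 0.4568, -0.2796]))
```

View pics/w2.png

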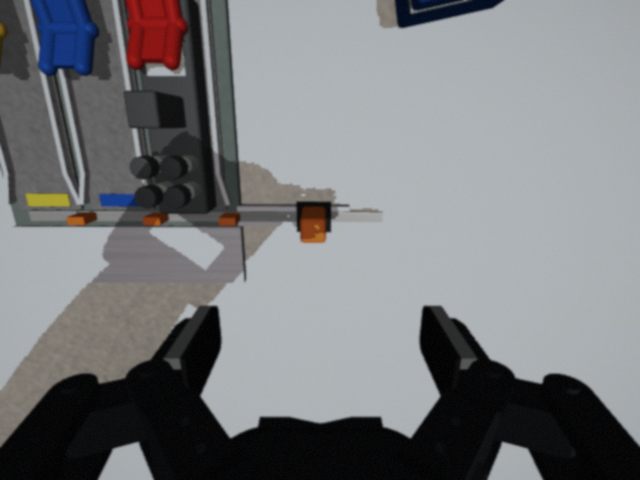

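The lock is at load: it moved about 34 mm and stalled at 24 N. The wash post is at (145,108), world (0.561,-0.170).

```bash
python3 go.py .561 -.1697 .056 -5.4; python3 -m inch '[[0,0.03,-0.03,0,0],[0,0.06,-0.06,0,0],[0,0.09,-0.1,0,0],[0,0.09,-0.12,0.02,0],[0,0.09,-0.12,0.05,0]]'; python3 -m inch '[[0,0,0,0,0],[0,0,0,0,0]]' >/dev/null;python3 go.py .561 -.1697 .056 -5.4
```

```text
pos [ 0.4585 -0.2788  0.197 ] yaw -5.43 F [ 0.7  0.  -1.4] t 7.1 open 0.9989151143393838 tilt [-0.0031  0.0026 -1.    ] q [-0.74  0.01  1.95 -0.    1.18  0.93]
delta tool [ 0.0922 -0.118   0.1409] turn -0.03
time: 7.52
eef_pos: [0.5636, -0.1648, 0.1501]
tcp_rot: [0.999, -0.045, 0.002, -0.0]
contact_force: [-0.7, 0.3, -0.7]
opening: 0.999
finger_force: 0.0
pos [ 0.5582 -0.1671  0.1454] yaw -5.36 F [ 0.5  0.9 -0.2] t 7.7 open 0.9986676824566547 tilt [-0.0077  0.0035 -1.    ] q [-0.46  0.18  1.87 -0.    1.1   1.2 ]
delta tool [0.0038 0.0025 0.0894] turn 0.04
```

```bash
python3 -m inch '[[0,0.002,0.003,0.03,0],[0,0.002,0.003,0.06,0],[0,0.002,0.003,0.08,0],[0,0.002,0.003,0.088,0],[0,0.002,0.003,0.088,0]]'; python3 -m inch '[[0.5,0,0,0,0],[1,0,0,0,0],[1,0,0,0,0],[1,0,0,0,0],[1,0,0,0,0]]' 70; python3 -m inch '[[1,0,0,0,0],[1,0,0,0,0]]'; python3 go.py .561 -.1697 .056 -5.4
```

```text
time: 8.1
eef_pos: [0.5608, -0.172, 0.0599]
tcp_rot: [0.999, -0.048, -0.002, -0.001]
contact_force: [-0.2, 0.6, -0.6]
opening: 1.001
finger_force: 0.0
time: 8.52
eef_pos: [0.5629, -0.1717, 0.0626]
tcp_rot: [0.999, -0.047, 0.001, 0.0]
contact_force: [0.1, 7.0, 3.4]
opening: 0.301
finger_force: 3.9
time: 8.68
eef_pos: [0.563, -0.1712, 0.0626]
tcp_rot: [0.999, -0.047, 0.001, -0.0]
contact_force: [-1.3, 2.6, 6.1]
opening: 0.242
finger_force: 70.0
pos [ 0.563  -0.1712  0.0626] yaw -5.4 F [-1.3  2.6  6.1] t 8.7 open 0.24225705294572764 tilt [ 1.6e-03  2.0e-04 -1.0e+00] q [-0.47  0.29  1.91  0.    0.94  1.2 ]
delta tool [-0.0021 -0.0013  0.0066] turn 0.0
```

```bash
python3 -m inch '[[1,-0.02,0,0,0],[1,-0.045,0,0,0],[1,-0.07,0,0,0],[1,-0.09,0,0,0],[1,-0.11,0,0,0]]'; python3 -m inch '[[1,0,0,0,0],[1,0,0,-0.02,0],[1,0,0,-0.05,0],[1,0,0,-0.08,0],[1,0,0,-0.09,0]]'; python3 go.py .5145 .134 .156 0
```

```text
time: 9.1
eef_pos: [0.4537, -0.162, 0.0627]
tcp_rot: [0.999, -0.047, 0.003, 0.001]
contact_force: [4.7, 0.5, 3.6]
opening: 0.248
finger_force: 70.2
time: 9.52
eef_pos: [0.4542, -0.1623, 0.1547]
tcp_rot: [0.999, -0.047, 0.003, 0.002]
contact_force: [0.9, -0.0, -3.2]
opening: 0.244
finger_force: 69.6
pos [ 0.4542 -0.1623  0.1547] yaw -5.39 F [ 0.9 -0.  -3.2] t 9.5 open 0.24388611132349156 tilt [ 0.0049 -0.0037 -1.    ] q [-0.55 -0.07  2.11 -0.    1.09  1.11]
delta tool [ 0.0322 -0.3006 -0.0021] turn -5.39
```

```bash
python3 -m inch '[[1,0,-0.025,0,0],[1,0.005,-0.06,0,0],[1,0.01,-0.095,0,0],[1,0.015,-0.13,0,-2],[1,0.02,-0.165,0,-5.4]]'; python3 -m inch '[[1,0.005,-0.035,0,0],[1,0.01,-0.07,0,0],[1,0.01,-0.1,0,0],[1,0.01,-0.125,0,0],[1,0.01,-0.13,0,0]]'; python3 -m inch '[[1,0,0,0,0],[1,0,0,0,0]]'; python3 go.py .5145 .134 .052 0
python3 - <<'E'
from h import *
c=cam("scene"); save(c,"s3"); P=cloud(c); Z=P[...,2];X,Y=P[...,0],P[...,1]
for o in ctrl.tip_of("mid_wash",c)[:1]: print(o, atz(c,o["at"],.145))
E
```

```text
time: 9.93
eef_pos: [0.4871, 0.0028, 0.1494]
tcp_rot: [1.0, 0.001, -0.001, -0.0]
contact_force: [0.3, -0.5, -2.2]
opening: 0.248
finger_force: 69.7
time: 10.35
eef_pos: [0.4966, 0.1345, 0.1491]
tcp_rot: [1.0, 0.002, -0.002, -0.001]
contact_force: [-0.5, -0.0, -4.2]
opening: 0.252
finger_force: 47.6
time: 10.52
eef_pos: [0.4973, 0.1309, 0.1498]
tcp_rot: [1.0, 0.001, -0.001, 0.001]
contact_force: [0.4, -0.5, -3.6]
opening: 0.244
finger_force: 73.3
pos [0.4973 0.1309 0.1498] yaw 0.06 F [ 0.4 -0.5 -3.6] t 10.5 open 0.24424207620735103 tilt [-0.0024 -0.0011 -1.    ] q [ 0.06  0.02  2.04 -0.    1.09  1.63]
delta tool [ 0.0174 -0.0032  0.0978] turn 0.06
{'at': [417.8, 162.9], 'score': 0.82} [0.50466657 0.13201094 0.145     ]
```

View pics/s3.png

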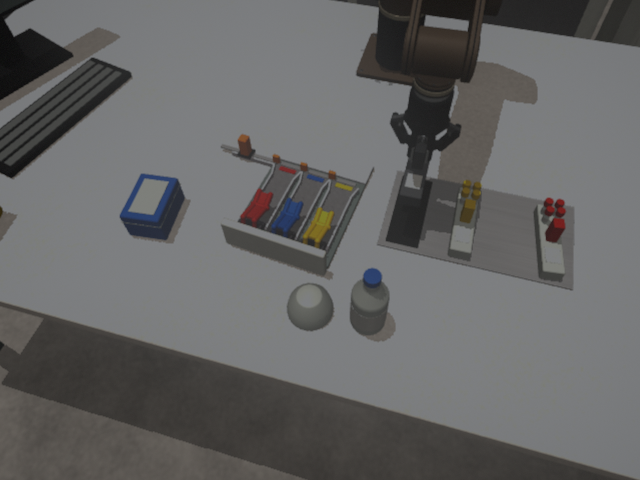

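The wash rack hangs level over the mark (about 415,185), and the lanes' tabs sit in the gaps. I'll lower it now.

```bash
python3 -m inch '[[1,0.016,-0.003,0.03,0],[1,0.016,-0.003,0.06,0],[1,0.016,-0.003,0.08,0],[1,0.016,-0.003,0.088,0],[1,0.016,-0.003,0.091,0]]'; python3 -m inch '[[1,0,0,0.003,0],[1,0,0,0.006,0],[1,0,0,0.006,0]]'; python3 go.py .5145 .134 .052 0
```

```text
time: 11.03
eef_pos: [0.5127, 0.133, 0.0582]
tcp_rot: [1.0, -0.001, -0.002, 0.0]
contact_force: [-0.7, -0.2, -3.4]
opening: 0.247
finger_force: 73.4
time: 11.28
eef_pos: [0.515, 0.134, 0.0553]
tcp_rot: [1.0, -0.0, 0.001, -0.0]
contact_force: [-0.9, 0.1, -3.1]
opening: 0.245
finger_force: 73.4
pos [0.515  0.134  0.0553] yaw -0.02 F [-0.9  0.1 -3.1] t 11.3 open 0.2449473920862305 tilt [ 2.1e-03  1.0e-04 -1.0e+00] q [ 0.06  0.19  2.04 -0.    0.9   1.64]
delta tool [-0.0006  0.      0.0033] turn -0.02
```

```bash
python3 -m inch '[[1,0,0,0.002,0],[1,0,0,0.004,0],[1,0,0,0.004,0]]'; python3 -m inch '[[1,0,0,0.002,0],[1,0,0,0.002,0]]'
```

```text
time: 11.53
eef_pos: [0.5154, 0.1344, 0.0526]
tcp_rot: [1.0, 0.0, 0.001, 0.0]
contact_force: [-3.0, -0.4, 4.5]
opening: 0.247
finger_force: 74.5
time: 11.7
eef_pos: [0.5154, 0.1344, 0.0526]
tcp_rot: [1.0, 0.0, 0.0, 0.0]
contact_force: [-8.9, -1.5, 15.7]
opening: 0.242
finger_force: 76.4
```

Contact. I'll release, rise, and view both racks.

```bash
python3 -m inch '[[0.6,0,0,-0.002,0],[0,0,0,-0.002,0],[0,0,0,-0.002,0],[0,0,0,-0.005,0],[0,0,0,-0.03,0]]'>/dev/null; python3 -m inch '[[0,0,0,-0.03,0],[0,0,-0.03,-0.07,0],[0,0,-0.06,-0.11,0],[0,0,-0.085,-0.13,0],[0,0,-0.085,-0.13,0]]'; python3 -m inch '[[0,0,0,0,0],[0,0,0,0,0]]'>/dev/null; cat > rk.py <<'E'
from h import *
import sys
n,k=sys.argv[1:3]
c=cam(n); P=cloud(c); X,Y,Z=P[...,0],P[...,1],P[...,2]
if k=="wash": m=(hsv(c)[...,2]<110)&(abs(Y-.134)<.05)
else: m=colmask(c,k)&(Y>.03)
m=m&(Z>.079)&(Z<.09)&(X<.7)&(X>.3)
n_,L,st,ce=cv2.connectedComponentsWithStats(m.astype(np.uint8))
i=1+np.argmax(st[1:,4]); print(k,"post",rect(P,L==i)); q=np.nanmedian(P[L==i],0)
b=(Z>.024)&(Z<.041)&(abs(X-q[0])<.13)&(abs(Y-q[1])<.06); print("block",rect(P,b))
if len(sys.argv)>3: save(c,sys.argv[3])
E
python3 rk.py wrist yellow w4; python3 rk.py scene yellow;python3 rk.py wrist wash;python3 rk.py scene wash; python3 go.py .53 .25 .046 0
```

```text
time: 12.53
eef_pos: [0.517, 0.2231, 0.2156]
tcp_rot: [1.0, 0.001, 0.006, -0.002]
contact_force: [0.7, -0.2, -0.2]
opening: 0.998
finger_force: 0.0
yellow post (array([527.5, 250.7,  23.3,  21.1,   0.7]), 790, array([0.5283, 0.2505]))
block (array([527.1, 251.2, 169.1,  44.2,   0.6]), 6037, array([0.5614, 0.2498]))
yellow post (array([529.5, 251.2,  23.4,  19.9,  -1.3]), 97, array([0.5319, 0.251 ]))
block (array([528.3, 251.8, 172.3,  44.3,   0.6]), 979, array([0.5649, 0.25  ]))
wash post (array([513.6, 134.8,  24.1,  21.6,   0. ]), 827, array([0.5141, 0.1353]))
block (array([5.136e+02, 1.346e+02, 1.691e+02, 4.420e+01, 2.000e-01]), 6084, array([0.5479, 0.14  ]))
wash post (array([514.9, 135.4,  25.9,  21.5,   0. ]), 106, array([0.5178, 0.1353]))
block (array([5.159e+02, 1.352e+02, 1.715e+02, 4.400e+01, 3.000e-01]), 902, array([0.5511, 0.1359]))
pos [0.5131 0.218  0.2059] yaw -0.08 F [-0.3  0.7 -0.4] t 12.9 open 1.0015955082440768 tilt [-0.0041 -0.0011 -1.    ] q [ 0.22  0.05  1.89 -0.    1.2   1.79]
delta tool [ 0.0175 -0.0322  0.1598] turn -0.08
```

View pics/w4.png

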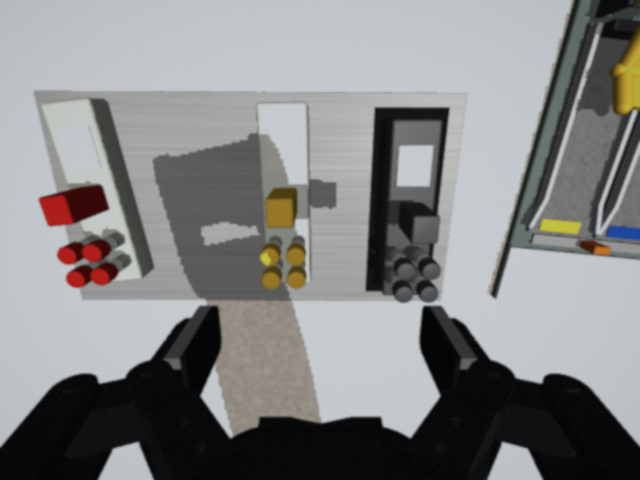

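The wash rack stands centred on the mark (about 415,205). The yellow post is at (282,208), world (0.528,0.251). Now I'll grasp yellow.

```bash
python3 -m inch '[[0,0.015,-0.033,0.03,0.3],[0,0.015,-0.033,0.07,0.3],[0,0.015,-0.033,0.11,0],[0,0.015,-0.033,0.14,0],[0,0.015,-0.033,0.152,0]]'>/dev/null; python3 -m inch '[[0,0,0,0,0],[0.5,0,0,0,0],[1,0,0,0,0],[1,0,0,0,0],[1,0,0,0,0]]'; python3 -m inch '[[1,0,0,0,0],[1,0,0,0,0],[1,0,0,0,0]]'; python3 go.py .528 .251 .052 0
```

```text
time: 13.73
eef_pos: [0.5308, 0.2526, 0.0589]
tcp_rot: [1.0, -0.0, 0.002, -0.001]
contact_force: [0.6, 0.3, -0.1]
opening: 0.456
finger_force: 0.0
time: 13.98
eef_pos: [0.5302, 0.2523, 0.0581]
tcp_rot: [1.0, 0.0, 0.001, -0.0]
contact_force: [-1.1, -1.3, 5.8]
opening: 0.246
finger_force: 69.4
pos [0.5302 0.2523 0.0581] yaw 0.02 F [-1.1 -1.3  5.8] t 14.0 open 0.2458440522092778 tilt [ 2.5e-03  2.0e-04 -1.0e+00] q [ 0.27  0.3   1.91 -0.    0.93  1.84]
delta tool [-0.0022  0.0013  0.0061] turn 0.02
```

```bash
python3 -m inch '[[1,0,0,-0.02,0],[1,0,0,-0.05,0],[1,0,0,-0.08,0],[1,-0.01,0,-0.11,0],[1,-0.03,0.01,-0.12,0]]'; python3 -m inch '[[1,-0.01,0.03,0,0],[1,-0.02,0.065,0,1],[1,-0.035,0.1,0,2],[1,-0.045,0.135,0,4],[1,-0.05,0.17,0,5.4]]'; python3 -m inch '[[1,-0.005,0.03,0,0],[1,-0.007,0.06,0,0],[1,-0.007,0.08,0,0],[1,-0.007,0.085,0,0],[1,-0.007,0.085,0,0]]'; python3 -m inch '[[1,0,0,0,0],[1,0,0,0,0]]'>/dev/null;python3 go.py .4466 -.0185 .08 -5.4
```

```text
time: 14.4
eef_pos: [0.5025, 0.2437, 0.1816]
tcp_rot: [1.0, 0.0, 0.005, -0.002]
contact_force: [0.6, -0.4, -0.4]
opening: 0.241
finger_force: 69.0
time: 14.82
eef_pos: [0.4468, 0.0714, 0.1751]
tcp_rot: [0.999, -0.047, -0.001, -0.0]
contact_force: [0.5, -0.2, -3.3]
opening: 0.24
finger_force: 69.0
time: 15.23
eef_pos: [0.4336, -0.0126, 0.1758]
tcp_rot: [0.999, -0.049, -0.0, -0.0]
contact_force: [-0.1, 0.2, -2.7]
opening: 0.243
finger_force: 69.2
pos [ 0.434  -0.0108  0.1759] yaw -5.35 F [-0.6  0.1 -3.3] t 15.4 open 0.2432621786981393 tilt [-6.e-04  8.e-04 -1.e+00] q [-0.26 -0.21  2.2   0.    1.16  1.4 ]
delta tool [0.0133 0.0066 0.0959] turn 0.05
```

```bash
python3 -m inch '[[1,0.013,0.0065,0.02,0],[1,0.013,0.0065,0.05,0],[1,0.013,0.0065,0.08,0],[1,0.013,0.0065,0.082,0],[1,0.013,0.0065,0.082,0]]';python3 -m inch '[[1,0,0,0,0],[1,0,0,0,0]]'; python3 go.py .4466 -.0185 .068 -5.4; python3 - <<'E'
from h import *
c=cam("scene"); save(c,"s5"); P=cloud(c); X,Y,Z=P[...,0],P[...,1],P[...,2]
h=hsv(c)
m=(Z>.058)&(Z<.072)&(X>.45)&(X<.56)&(Y>-.08)&(Y<.03)&(h[...,1]<90); print("block top",rect(P,m))
im=cv2.resize(c["pixels"][120:280,220:420][...,::-1],(800,640)); cv2.imwrite("pics/s5c.png",im[:600])
E
```

```text
time: 15.82
eef_pos: [0.4448, -0.018, 0.0924]
tcp_rot: [0.999, -0.046, -0.003, -0.001]
contact_force: [0.1, 0.3, -2.2]
opening: 0.243
finger_force: 69.2
time: 15.98
eef_pos: [0.4482, -0.0194, 0.0965]
tcp_rot: [0.999, -0.047, 0.002, 0.0]
contact_force: [-0.1, 0.6, -1.7]
opening: 0.245
finger_force: 69.3
pos [ 0.4482 -0.0194  0.0965] yaw -5.35 F [-0.1  0.6 -1.7] t 16.0 open 0.2447259034008751 tilt [ 0.004 -0.001 -1.   ] q [-0.27 -0.06  2.22  0.    0.97  1.39]
delta tool [-0.0018 -0.0008  0.0285] turn 0.05
block top (array([490.7, -22.4,  84.4,  43.9,  -5.1]), 197, array([ 0.516 , -0.0127]))
```

View pics/s5c.png

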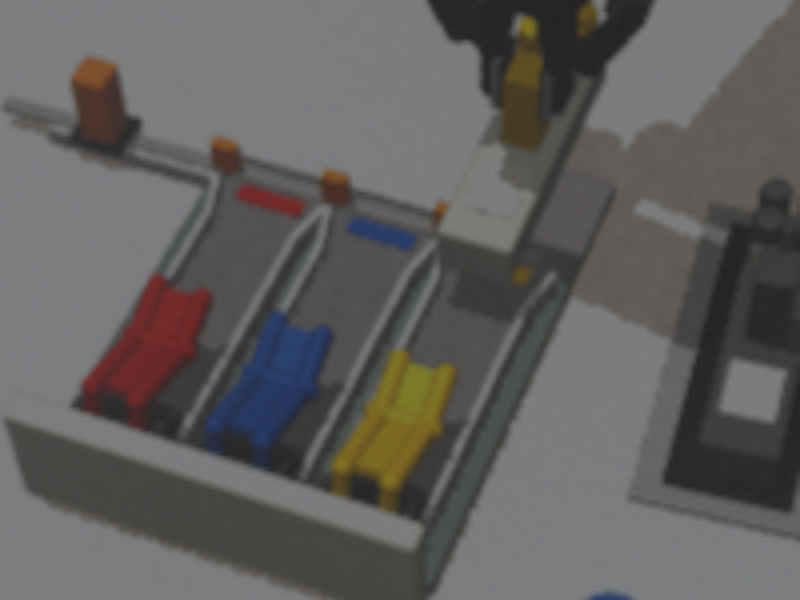

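The rack is over the yellow mouth (475,235 in the crop) and laterally on the lane line within about 1 mm. Lowering.

```bash
python3 -m inch '[[1,0,0,0.01,0],[1,0,0,0.018,0],[1,0,0,0.021,0],[1,0,0,0.023,0],[1,0,0,0.023,0]]';python3 -m inch '[[1,0,0,0.002,0],[1,0,0,0.002,0],[1,0,0,0.002,0]]'; python3 -m inch '[[1,0,0,0.002,0],[1,0,0,0.002,0],[1,0,0,0.002,0]]'
```

```text
time: 16.45
eef_pos: [0.4459, -0.0193, 0.0705]
tcp_rot: [0.999, -0.047, -0.001, -0.0]
contact_force: [-0.7, 0.4, -2.6]
opening: 0.245
finger_force: 69.4
time: 16.7
eef_pos: [0.4466, -0.0195, 0.0694]
tcp_rot: [0.999, -0.047, 0.0, 0.0]
contact_force: [0.2, 0.5, -2.1]
opening: 0.244
finger_force: 69.4
time: 16.95
eef_pos: [0.4471, -0.0197, 0.0681]
tcp_rot: [0.999, -0.047, 0.001, 0.0]
contact_force: [-1.8, -0.9, 2.7]
opening: 0.242
finger_force: 69.9
```

```bash
python3 -m inch '[[1,0.01,0,0,0],[1,0.02,0,0,0],[1,0.03,0,0,0],[1,0.04,0,0,0],[1,0.05,0,0,0]]';python3 -m inch '[[1,0.01,0,0,0],[1,0.02,0,0,0],[1,0.03,0,0,0],[1,0.04,0,0,0],[1,0.05,0,0,0]]'; python3 go.py .576 -.0305 .068 -5.4
```

```text
time: 17.37
eef_pos: [0.497, -0.0242, 0.0681]
tcp_rot: [0.999, -0.047, -0.0, -0.0]
contact_force: [-5.1, -0.0, 7.1]
opening: 0.249
finger_force: 70.7
time: 17.78
eef_pos: [0.5454, -0.0287, 0.0682]
tcp_rot: [0.999, -0.047, -0.003, -0.0]
contact_force: [-12.4, 0.3, 14.5]
opening: 0.247
finger_force: 71.5
pos [ 0.5454 -0.0287  0.0682] yaw -5.36 F [-12.4   0.3  14.5] t 17.8 open 0.2471669102611666 tilt [-5.6e-03  7.0e-04 -1.0e+00] q [-0.24  0.2   2.   -0.    0.94  1.43]
delta tool [ 0.0306 -0.0011  0.    ] turn 0.04
```

```bash
python3 -m inch '[[1,0.008,-0.0005,-0.001,0],[1,0.016,-0.0005,-0.001,0],[1,0.022,-0.001,-0.001,0],[1,0.026,-0.001,-0.001,0],[1,0.029,-0.001,-0.001,0]]';python3 -m inch '[[1,0.003,0,0,0],[1,0.003,0,0,0],[1,0.003,0,0,0]]'; python3 go.py .576 -.0305 .068 -5.4
```

```text
time: 18.2
eef_pos: [0.5743, -0.0304, 0.0683]
tcp_rot: [0.999, -0.047, -0.002, -0.0]
contact_force: [-7.6, -0.0, 6.1]
opening: 0.242
finger_force: 70.5
time: 18.45
eef_pos: [0.5782, -0.0308, 0.0682]
tcp_rot: [0.999, -0.047, -0.0, -0.0]
contact_force: [-2.6, -0.1, 2.0]
opening: 0.245
finger_force: 69.9
pos [ 0.5782 -0.0308  0.0682] yaw -5.39 F [-2.6 -0.1  2. ] t 18.4 open 0.2453296884250852 tilt [-2.e-04  2.e-04 -1.e+00] q [-0.23  0.27  1.93  0.    0.95  1.44]
delta tool [-0.0022 -0.0001  0.0002] turn 0.01
```

Push until the stop pushes back.

```bash
python3 -m inch '[[1,0.002,0,0,0],[1,0.003,0,0,0],[1,0.003,0,0,0]]';python3 -m inch '[[1,0.002,0,0,0],[1,0.003,0,0,0],[1,0.003,0,0,0]]'
```

```text
time: 18.7
eef_pos: [0.5805, -0.031, 0.0682]
tcp_rot: [0.999, -0.047, -0.001, -0.0]
contact_force: [-5.6, 0.7, 2.2]
opening: 0.245
finger_force: 70.2
time: 18.95
eef_pos: [0.5816, -0.031, 0.0684]
tcp_rot: [0.999, -0.047, -0.004, -0.0]
contact_force: [-12.3, 0.8, 9.9]
opening: 0.248
finger_force: 71.0
```

```bash
python3 -m inch '[[1,0.003,0,0,0],[1,0.003,0,0,0],[1,0.003,0,0,0]]'; python3 -m inch '[[1,-0.005,0,0,0],[1,-0.006,0,-0.001,0],[0.5,-0.006,0,-0.001,0],[0,-0.006,0,-0.001,0],[0,-0.006,0,-0.001,0]]';  python3 -m inch '[[0,0,0,-0.02,0],[0,0,0,-0.06,0],[0,-0.02,0,-0.1,0],[0,-0.04,0,-0.13,0],[0,-0.04,0,-0.13,0]]';python3 -m inch '[[0,0,0,0,0],[0,0,0,0,0]]' >/dev/null; python3 - <<'E'
from h import *
for n in ["wrist","scene"]:
    c=cam(n); P=cloud(c); X,Y,Z=P[...,0],P[...,1],P[...,2]
    if n=="wrist": save(c,"w6")
    print(n,"yellow post",rect(P,colmask(c,"yellow")&(Z>.089)&(Z<.1)&(X>.55)&(X<.61)))
    m=(Z>.036)&(Z<.051)&(X>.47)&(X<.70)&(Y>-.065)&(Y<.01)&(hsv(c)[...,1]<60); print("block",rect(P,m))
    m=colmask(c,"yellow")&(Z>.04)&(Y<.02)&(X>.6); print("arm z pct",np.nanpercentile(Z[m],[50,90,99]),rect(P,m))
E
```

```text
time: 19.2
eef_pos: [0.5818, -0.0308, 0.0688]
tcp_rot: [0.999, -0.047, -0.008, -0.001]
contact_force: [-21.6, 1.3, 17.5]
opening: 0.242
finger_force: 71.9
time: 19.62
eef_pos: [0.5818, -0.0314, 0.0696]
tcp_rot: [0.999, -0.047, 0.001, 0.0]
contact_force: [-0.5, -0.1, 0.5]
opening: 0.663
finger_force: 0.0
time: 20.03
eef_pos: [0.5437, -0.0279, 0.2083]
tcp_rot: [0.999, -0.047, 0.007, 0.001]
contact_force: [0.0, 0.2, 1.9]
opening: 0.998
finger_force: 0.0
wrist yellow post (array([577.3, -31.3,  23.6,  21.2,  -5.7]), 954, array([ 0.578 , -0.0312]))
block (array([595.8, -34.1, 206.6,  50.4,  -4. ]), 4061, array([ 0.5864, -0.0292]))
arm z pct [0.06090494 0.06673865 0.07091438] (array([646.6, -37.4,  86.4,  42.4,  -5.2]), 5798, array([ 0.6491, -0.0374]))
scene yellow post (array([580.1, -29.9,  24.8,  21.2,  -2.7]), 95, array([ 0.5809, -0.0297]))
block (array([591.1, -32.3, 194.9,  51.3,  -4.3]), 432, array([ 0.5773, -0.0143]))
arm z pct [0.06140758 0.06740299 0.0722413 ] (array([648.2, -36.9,  89.2,  41.8,  -8.2]), 616, array([ 0.6451, -0.0362]))
```

View pics/w6.png

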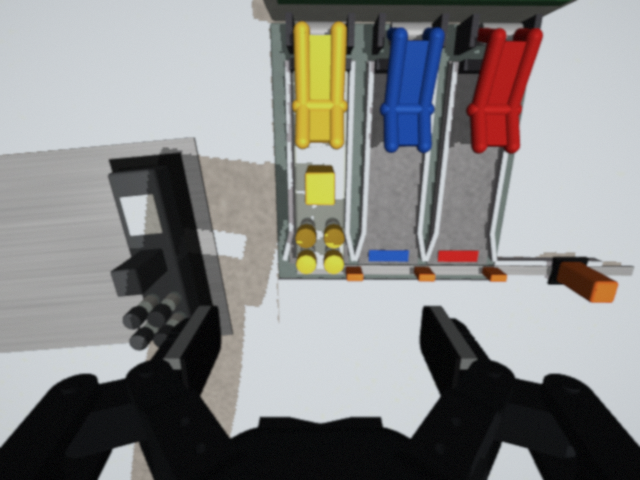

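Yellow is home under its raised arm (320,85). Its tubes sit clear of the lock line, and the lock is still at load. Next, red.

```bash
python3 -m inch '[[0,0,-0.035,-0.01,0],[0,0,-0.075,-0.02,-3],[0,0,-0.115,-0.03,-6],[0,0,-0.155,-0.03,-10],[0,0,-0.195,-0.03,-12]]' >/dev/null; python3 -m inch '[[0,-0.01,-0.035,0,0],[0,-0.02,-0.075,0,0],[0,-0.035,-0.115,0,0],[0,-0.05,-0.155,0,0],[0,-0.06,-0.19,0,0]]'; python3 -m inch '[[0,0,0,0,0],[0,0,0,0,0]]' >/dev/null; python3 rk.py wrist red w7; python3 rk.py scene red;  python3 go.py .53 .425 .058 6.5
```

```text
time: 21.13
eef_pos: [0.4762, 0.3502, 0.2267]
tcp_rot: [0.998, 0.058, -0.002, 0.001]
contact_force: [0.6, 0.4, 0.8]
opening: 1.003
finger_force: 0.0
red post (array([528.9, 426.5,  23.3,  21.3,   6.8]), 815, array([0.5292, 0.4259]))
block (array([528.6, 427.1, 170.4,  44.3,   6.2]), 6684, array([0.5599, 0.4263]))
red post (array([531.6, 427.2,  22.5,  21. ,   2.8]), 102, array([0.5332, 0.4267]))
block (array([529.6, 427.4, 173.3,  45.8,   6.3]), 1154, array([0.5636, 0.4239]))
pos [0.478  0.3482 0.2275] yaw 6.61 F [ 0.1 -0.5  0.3] t 21.4 open 0.9918229052297861 tilt [-0.0024 -0.0017 -1.    ] q [ 0.46  0.11  1.79 -0.    1.25  1.91]
delta tool [ 0.061  -0.0706  0.1693] turn 0.11
```

```bash
python3 -m inch '[[0,0.03,-0.03,0.02,0],[0,0.06,-0.06,0.04,0.3],[0,0.06,-0.0725,0.06,0.3],[0,0.06,-0.0725,0.1,0.3],[0,0.06,-0.0725,0.12,0.3]]'; python3 -m inch '[[0,0,0,0.02,0],[0,0,0,0.04,0],[0,0,0,0.047,0],[0,0,0,0.047,0],[0,0,0,0.047,0]]'; python3 go.py .529 .4267 .058 6.3
```

```text
time: 21.82
eef_pos: [0.529, 0.4255, 0.1036]
tcp_rot: [0.999, 0.054, -0.003, 0.002]
contact_force: [-0.8, -0.4, -1.4]
opening: 1.002
finger_force: 0.0
time: 22.23
eef_pos: [0.5301, 0.4265, 0.0622]
tcp_rot: [0.999, 0.054, -0.0, 0.0]
contact_force: [-0.1, 0.4, -0.0]
opening: 1.0
finger_force: 0.0
pos [0.5301 0.4265 0.0622] yaw 6.21 F [-0.1  0.4 -0. ] t 22.2 open 1.0000397746417429 tilt [-4.e-04 -3.e-04 -1.e+00] q [ 0.53  0.47  1.67 -0.    1.01  1.99]
delta tool [-0.0011 -0.0003  0.0042] turn -0.09
```

```bash
python3 -m inch '[[0,0,0,0.003,0],[0.5,0,0,0.003,0],[1,0,0,0.003,0],[1,0,0,0.003,0],[1,0,0,0.003,0]]' 80; python3 -m inch '[[1,0,0,0,0],[1,0,0,0,0],[1,0,0,0,0]]'; python3 go.py; python3 -m inch '[[1,0,0,-0.02,0],[1,0,0,-0.05,0],[1,0,0,-0.08,0],[1,-0.01,0.01,-0.11,0],[1,-0.02,0.03,-0.13,0]]';python3 go.py .4355 -.1584 .185 -5.4
```

```text
time: 22.65
eef_pos: [0.5296, 0.4278, 0.0601]
tcp_rot: [0.998, 0.055, 0.001, -0.0]
contact_force: [-0.3, -0.0, -0.2]
opening: 0.46
finger_force: 0.0
time: 22.9
eef_pos: [0.5296, 0.4276, 0.0599]
tcp_rot: [0.998, 0.055, 0.0, -0.0]
contact_force: [-1.0, -2.2, 2.0]
opening: 0.24
finger_force: 79.8
pos [0.5296 0.4276 0.0599] yaw 6.31 F [-1.  -2.2  2. ] t 22.9 open 0.24040083710288787 tilt [ 7.e-04  1.e-04 -1.e+00] q [ 0.53  0.47  1.67 -0.    1.    1.99]
time: 23.32
eef_pos: [0.5128, 0.397, 0.1914]
tcp_rot: [0.998, 0.056, 0.001, -0.001]
contact_force: [0.7, -0.4, -2.2]
opening: 0.241
finger_force: 79.1
pos [0.5128 0.397  0.1914] yaw 6.4 F [ 0.7 -0.4 -2.2] t 23.3 open 0.24107011702975872 tilt [ 0.002   0.0024 -1.    ] q [0.5  0.26 1.68 0.   1.2  1.96]
delta tool [-0.1387  0.5434  0.0049] turn 11.8
```

```bash
python3 -m inch '[[1,-0.01,0.035,0,2],[1,-0.02,0.075,0,4],[1,-0.03,0.115,0,6],[1,-0.04,0.155,0,9],[1,-0.05,0.195,0,11.8]]'; python3 go.py .4355 -.1584 .185 -5.4
```

```text
time: 23.73
eef_pos: [0.4827, 0.1945, 0.1878]
tcp_rot: [0.999, -0.049, -0.001, 0.0]
contact_force: [1.0, -1.2, -3.6]
opening: 0.24
finger_force: 79.1
pos [0.4827 0.1945 0.1878] yaw -5.59 F [ 1.  -1.2 -3.6] t 23.7 open 0.2399909516587652 tilt [-2.4e-03 -4.0e-04 -1.0e+00] q [ 0.19 -0.01  1.99  0.    1.16  1.86]
delta tool [-0.0126  0.3558  0.003 ] turn -0.19
```

```bash
python3 -m inch '[[1,0,0.035,0,0],[1,0,0.07,0,0],[1,0,0.11,0,0],[1,0,0.15,0,0],[1,0,0.19,0,0]]'; python3 -m inch '[[1,-0.003,0.04,0,0],[1,-0.006,0.08,0,0],[1,-0.01,0.12,0,0],[1,-0.012,0.155,0,0],[1,-0.012,0.165,0,0]]';python3 -m inch '[[1,0,0,0,0],[1,0,0,0.02,0],[1,0,0,0.05,0],[1,0,0,0.07,0],[1,0,0,0.07,0]]'; python3 -m inch '[[1,0,0,0,0],[1,0,0,0,0]]' >/dev/null; python3 go.py .4355 -.1584 .070 -5.4;  python3 - <<'E'
from h import *
c=cam("scene"); P=cloud(c); X,Y,Z=P[...,0],P[...,1],P[...,2]
h=hsv(c); print("post z",np.nanmax(Z[colmask(c,"red")&(Y<-.1)&(X<.5)&(Z<.2)]))
for z in (.06,.07,.08):
    m=(Z>z)&(Z<z+.02)&(X>.45)&(X<.56)&(Y>-.22)&(Y<-.1)&(h[...,1]<90); print("block top",rect(P,m))
E
```

```text
time: 24.15
eef_pos: [0.4647, 0.0058, 0.1881]
tcp_rot: [0.999, -0.048, -0.001, -0.0]
contact_force: [0.7, 0.2, -4.3]
opening: 0.236
finger_force: 79.2
time: 24.57
eef_pos: [0.437, -0.1598, 0.1885]
tcp_rot: [0.999, -0.05, -0.001, 0.001]
contact_force: [0.6, -0.1, -3.1]
opening: 0.239
finger_force: 79.6
time: 24.98
eef_pos: [0.4347, -0.1524, 0.1136]
tcp_rot: [0.999, -0.048, -0.005, -0.003]
contact_force: [-0.8, 1.2, -3.4]
opening: 0.239
finger_force: 79.4
pos [ 0.4393 -0.1556  0.1203] yaw -5.44 F [-0.4 -0.5 -2.9] t 25.1 open 0.24212725962359755 tilt [ 1.3e-03 -4.0e-04 -1.0e+00] q [-0.56 -0.06  2.17  0.    1.03  1.11]
delta tool [-0.0036  0.0031  0.0503] turn -0.04
post z 0.14835309297700516
block top (array([ 497.2, -143.8,   85.5,   37.9,  -35.4]), 126, array([ 0.521 , -0.1464]))
block top (array([ 497.3, -143.5,   86. ,   38.3,  -35.1]), 209, array([ 0.5208, -0.1415]))
block top (array([ 487.3, -158.4,   77.9,   45. ,   -5.7]), 624, array([ 0.4936, -0.1556]))
```

```bash
python3 -m inch '[[1,-0.002,0.0035,0.01,0],[1,-0.002,0.0035,0.02,0],[1,-0.002,0.0035,0.026,0],[1,-0.002,0.0035,0.026,0],[1,-0.002,0.0035,0.026,0]]'; python3 -m inch '[[1,0,0,0,0],[1,0,0,0,0]]' >/dev/null; python3 go.py .4355 -.1584 .070 -5.4;  python3 - <<'E'
from h import *
c=cam("scene"); P=cloud(c); X,Y,Z=P[...,0],P[...,1],P[...,2]
h=hsv(c); zt=np.nanmax(Z[colmask(c,"red")&(Y<-.1)&(X<.5)&(Z<.2)]); print("post z",zt)
m=(abs(Z-(zt-.052))<.008)&(X>.45)&(X<.56)&(Y>-.22)&(Y<-.1)&(h[...,1]<90); r=rect(P,m); print("block top",r, "lane y wrist", -170.6-(r[0][0]-563.8)*.0944)
E
```

```text
time: 25.62
eef_pos: [0.4356, -0.159, 0.0925]
tcp_rot: [0.999, -0.048, -0.001, -0.0]
contact_force: [0.7, 0.5, -3.6]
opening: 0.241
finger_force: 79.5
pos [ 0.4365 -0.1595  0.0937] yaw -5.51 F [-0.1 -0.8 -2.6] t 25.8 open 0.23817816567465316 tilt [ 7.e-04 -4.e-04 -1.e+00] q [-0.57 -0.02  2.19  0.    0.97  1.1 ]
delta tool [-0.0011 -0.0011  0.0237] turn -0.11
post z 0.1578439582045421Traceback (most recent call last):
  File "<stdin>", line 4, in <module>
TypeError: 'NoneType' object is not subscriptable
```

```bash
python3 - <<'E'
from h import *
c=cam("scene"); P=cloud(c); X,Y,Z=P[...,0],P[...,1],P[...,2]
h=hsv(c)
m=(abs(Z-.068)<.006)&(X>.45)&(X<.56)&(Y>-.21)&(Y<-.1)&(h[...,1]<90); r=rect(P,m); print("block top",r, "lane y wrist", -170.6-(r[0][0]-563.8)*.0944)
m=m&(X<.54);q=P[m]; xr=(q[:,:2]-[.5638,-.1706])@np.array([[.9956,.094],[-.094,.9956]]).T; print(np.percentile(xr[:,1],[1,3,50,97,99])*1000)
im=cv2.resize(c["pixels"][120:240,220:380][...,::-1],(800,600),interpolation=cv2.INTER_CUBIC); cv2.imwrite("pics/s8.png",im)
E
```

```text
block top (array([ 486.1, -162.6,   75.6,   44.7,   -4.6]), 514, array([ 0.4885, -0.1616])) lane y wrist -163.26512
[-9.24478492 -7.27765146 16.21446105 38.49329945 40.90758212]
```

View pics/s8.png

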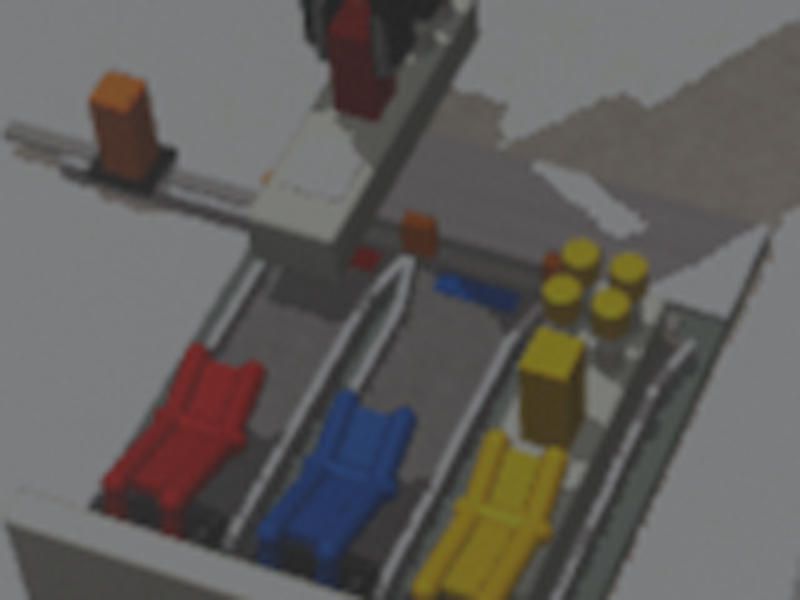

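The red rack is over the red mouth (295,230) and centred. Lowering.

```bash
python3 -m inch '[[1,0,0,0.01,0],[1,0,0,0.017,0],[1,0,0,0.02,0],[1,0,0,0.021,0],[1,0,0,0.021,0]]';python3 -m inch '[[1,0,0,0.002,0],[1,0,0,0.002,0],[1,0,0,0.002,0]]'; python3 -m inch '[[1,0,0,0.002,0],[1,0,0,0.002,0],[1,0,0,0.002,0]]'
```

```text
time: 26.3
eef_pos: [0.4357, -0.159, 0.0715]
tcp_rot: [0.999, -0.048, -0.001, -0.0]
contact_force: [-0.3, 0.6, -3.8]
opening: 0.239
finger_force: 79.7
time: 26.55
eef_pos: [0.4363, -0.1594, 0.0704]
tcp_rot: [0.999, -0.048, 0.0, 0.0]
contact_force: [-0.2, -0.2, -3.1]
opening: 0.236
finger_force: 79.7
time: 26.8
eef_pos: [0.4366, -0.1597, 0.0698]
tcp_rot: [0.999, -0.048, 0.0, 0.0]
contact_force: [-3.3, 0.7, 6.0]
opening: 0.241
finger_force: 80.6
```

```bash
python3 -m inch '[[1,0.01,-0.0005,0,0],[1,0.02,-0.0008,-0.0005,0],[1,0.03,-0.0008,-0.001,0],[1,0.04,-0.0008,-0.001,0],[1,0.05,-0.0008,-0.001,0]]';python3 -m inch '[[1,0.01,0,0,0],[1,0.02,0,0,0],[1,0.03,0,0,0],[1,0.04,0,0,0],[1,0.05,0,0,0]]'; python3 -m inch '[[1,0.008,0,0,0],[1,0.016,0,0,0],[1,0.022,0,0,0],[1,0.026,0,0,0],[1,0.028,0,0,0]]';python3 go.py .5648 -.1706 .070 -5.4
```

```text
time: 27.22
eef_pos: [0.4869, -0.1635, 0.0698]
tcp_rot: [0.999, -0.048, -0.0, 0.0]
contact_force: [-5.5, -0.3, 5.5]
opening: 0.242
finger_force: 80.9
time: 27.63
eef_pos: [0.5353, -0.168, 0.0699]
tcp_rot: [0.999, -0.047, -0.003, -0.0]
contact_force: [-10.3, 0.2, 11.0]
opening: 0.245
finger_force: 81.5
time: 28.05
eef_pos: [0.5639, -0.1709, 0.0699]
tcp_rot: [0.999, -0.048, -0.001, -0.0]
contact_force: [-9.0, 0.8, 7.7]
opening: 0.24
finger_force: 81.1
pos [ 0.5639 -0.1709  0.0699] yaw -5.46 F [-9.   0.8  7.7] t 28.1 open 0.23997608411955876 tilt [-2.9e-03  4.0e-04 -1.0e+00] q [-0.47  0.29  1.9  -0.    0.96  1.2 ]
delta tool [ 0.0009 -0.0004 -0.0001] turn -0.06
```

```bash
python3 -m inch '[[1,0.003,0,0,0],[1,0.003,0,0,0],[1,0.003,0,0,0]]';python3 -m inch '[[1,0.003,0,0,0],[1,0.003,0,0,0],[1,0.003,0,0,0]]';python3 -m inch '[[1,0.003,0,0,0],[1,0.003,0,0,0],[1,0.003,0,0,0]]'
```

```text
time: 28.3
eef_pos: [0.565, -0.1708, 0.0699]
tcp_rot: [0.999, -0.048, -0.004, -0.001]
contact_force: [-13.2, 2.2, 12.0]
opening: 0.242
finger_force: 81.7
time: 28.55
eef_pos: [0.5652, -0.1707, 0.0701]
tcp_rot: [0.999, -0.048, -0.008, -0.001]
contact_force: [-23.2, 2.4, 18.7]
opening: 0.243
finger_force: 82.7
time: 28.8
eef_pos: [0.5653, -0.1708, 0.0701]
tcp_rot: [0.999, -0.047, -0.012, -0.002]
contact_force: [-31.7, 2.8, 25.6]
opening: 0.236
finger_force: 83.8
```

```bash
python3 -m inch '[[1,-0.005,0,0,0],[1,-0.009,0,-0.001,0],[0.5,-0.009,0,-0.001,0],[0,-0.009,0,-0.001,0],[0,-0.009,0,-0.001,0]]';  python3 -m inch '[[0,0,0,-0.02,0],[0,0,0,-0.06,0],[0,-0.02,0,-0.1,0],[0,-0.05,0.01,-0.14,0],[0,-0.08,0.02,-0.15,0]]';python3 -m inch '[[0,0,0,0,0],[0,0,0,0,0]]' >/dev/null; python3 - <<'E'
from h import *
for n in ["wrist","scene"]:
    c=cam(n); P=cloud(c); X,Y,Z=P[...,0],P[...,1],P[...,2]
    if n=="wrist": save(c,"w9")
    a=[]
    for k in ["yellow","red"]:
        r=rect(P,colmask(c,k)&(Z>.089)&(Z<.1)&(X>.54)&(X<.595)&(Y<.03)); print(n,k,"post",r); 
        if r: a.append(r[0][:2])
        m=colmask(c,k)&(Z>.04)&(Y<.02)&(X>.61); print("arm z pct",np.nanpercentile(Z[m],[50,90]),rect(P,m)[0])
    if len(a)>1: d=a[0]-a[1]; print("yaw",np.degrees(np.arctan2(-d[0],d[1])))
    m=(Z>.056)&(Z<.072)&(Y<-.2)&(Y>-.33)&(X<.5)&(X>.42); print("lock",rect(P,m))
E
python3 go.py .457 -.2745 .041 -5.4
```

```text
time: 29.22
eef_pos: [0.5645, -0.1709, 0.0703]
tcp_rot: [0.999, -0.048, 0.001, 0.0]
contact_force: [-0.3, 0.3, 0.1]
opening: 0.659
finger_force: 0.0
time: 29.63
eef_pos: [0.4866, -0.1835, 0.2245]
tcp_rot: [0.999, -0.047, 0.004, 0.002]
contact_force: [-0.3, -1.5, 0.7]
opening: 1.001
finger_force: 0.0
wrist yellow post (array([576.9, -32.1,  22.1,  21.9,  -5.5]), 976, array([ 0.5771, -0.0334]))
arm z pct [0.05903356 0.06525557] [639.7 -38.   59.9  40.6  -1.2]
wrist red post (array([ 562.6, -171.5,   22.4,   20.9,   -4.4]), 868, array([ 0.5631, -0.1716]))
arm z pct [0.05825471 0.0619165 ] [ 6.332e+02 -1.765e+02  4.650e+01  4.110e+01 -6.000e-01]
yaw -5.857056502526516
lock (array([ 456.2, -274.5,   22.8,   21.5,   84.3]), 588, array([ 0.4572, -0.2733]))
scene yellow post (array([565.5, -26.4,  51.6,  25.3,  -5.2]), 102, array([ 0.5801, -0.0295]))
arm z pct [0.06124766 0.0667337 ] [651.4 -37.   85.7  41.4  -7.4]
scene red post (array([ 565.5, -169.1,   22.5,   19.4,   -3.8]), 77, array([ 0.5673, -0.1696]))
arm z pct [0.06049409 0.06564489] [ 643.6 -175.1   67.    40.1   -2. ]
yaw -0.0
lock (array([ 456.7, -272.2,   24.7,   24.3,   79.4]), 84, array([ 0.4604, -0.2719]))
pos [ 0.4843 -0.1825  0.2188] yaw -5.51 F [-0.2  1.2  0.1] t 29.9 open 0.9990008951865202 tilt [-1.e-04  4.e-04 -1.e+00] q [-0.56 -0.05  1.97  0.    1.22  1.11]
delta tool [-0.0183  0.0942  0.1777] turn -0.11
```

View pics/w9.png

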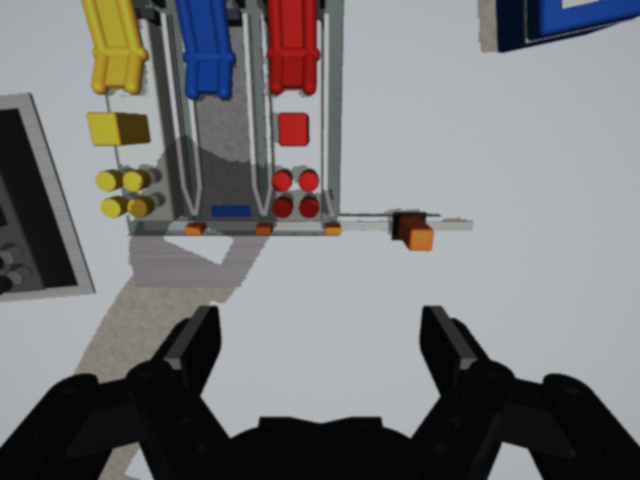

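Red is home under its arm (293,70), yellow too (112,50), and the lock post is at (412,232), still at load. Closing the lock.

```bash
python3 -m inch '[[0,-0.006,0.03,0,0],[0,-0.012,0.06,0.02,0],[0,-0.019,0.094,0.05,0],[0,-0.019,0.094,0.09,0],[0,-0.019,0.094,0.1,0]]'>/dev/null; python3 -m inch '[[0,0,0,0,0],[0,0,0,0,0]]'>/dev/null; python3 go.py .457 -.2745 .041 -5.4; python3 -m inch '[[0,0,0,0.02,0],[0,0,0,0.05,0],[0,0,0,0.07,0],[0,0,0,0.07,0]]'; python3 go.py .457 -.2745 .041 -5.4
```

```text
pos [ 0.4562 -0.2733  0.1181] yaw -5.44 F [ 0.9 -0.8 -0.4] t 30.5 open 0.9973977535183082 tilt [-0.0025  0.0026 -1.    ] q [-0.73  0.1   2.02  0.    1.03  0.93]
delta tool [0.0012 0.0013 0.0771] turn -0.04
time: 30.82
eef_pos: [0.4555, -0.2723, 0.0475]
tcp_rot: [0.999, -0.047, -0.002, -0.002]
contact_force: [-0.3, 1.0, -0.1]
opening: 0.999
finger_force: 0.0
pos [ 0.4555 -0.2723  0.0475] yaw -5.4 F [-0.3  1.  -0.1] t 30.8 open 0.9991254905753642 tilt [-0.0034  0.0032 -1.    ] q [-0.73  0.21  2.05  0.    0.89  0.93]
delta tool [0.0018 0.002  0.0064] turn 0.0
```

```bash
python3 -m inch '[[0,0.001,0.002,0.005,0],[0.5,0.001,0.002,0.005,0],[1,0.001,0.002,0.005,0],[1,0.001,0.002,0.005,0],[1,0.001,0.002,0.005,0]]' 50; python3 -m inch '[[1,0,0,0,0],[1,0,0,0,0],[1,0,0,0,0]]'; python3 -m inch '[[1,0,-0.01,0,0],[1,0,-0.02,0,0],[1,0,-0.027,0,0],[1,0,-0.03,0,0],[1,0,-0.03,0,0]]'; python3 -m inch '[[1,0,-0.003,0,0],[1,0,-0.005,0,0],[1,0,-0.005,0,0]]'; python3 -m inch '[[1,0,-0.003,0,0],[1,0,-0.003,0,0],[1,0,-0.003,0,0]]'
```

```text
time: 31.23
eef_pos: [0.4577, -0.2771, 0.0458]
tcp_rot: [0.999, -0.048, 0.001, 0.001]
contact_force: [1.4, -0.1, 0.4]
opening: 0.452
finger_force: 0.0
time: 31.48
eef_pos: [0.4575, -0.2744, 0.0457]
tcp_rot: [0.999, -0.049, 0.0, -0.003]
contact_force: [1.0, 8.8, 8.0]
opening: 0.244
finger_force: 51.0
time: 31.9
eef_pos: [0.4604, -0.246, 0.0457]
tcp_rot: [0.999, -0.048, 0.001, 0.0]
contact_force: [-0.7, 2.3, 6.5]
opening: 0.245
finger_force: 50.8
time: 32.15
eef_pos: [0.4609, -0.2416, 0.0457]
tcp_rot: [0.999, -0.048, 0.001, 0.0]
contact_force: [-1.2, 0.2, 6.0]
opening: 0.246
finger_force: 50.7
time: 32.4
eef_pos: [0.4611, -0.2395, 0.0457]
tcp_rot: [0.999, -0.048, 0.001, 0.001]
contact_force: [-2.8, -2.3, 6.0]
opening: 0.247
finger_force: 50.7
```

```bash
python3 -m inch '[[1,0,-0.003,0,0],[1,0,-0.003,0,0],[1,0,-0.003,0,0]]';  python3 -m inch '[[1,0,-0.003,0,0],[1,0,-0.003,0,0],[1,0,-0.003,0,0]]'
```

```text
time: 32.65
eef_pos: [0.4611, -0.2394, 0.0458]
tcp_rot: [0.999, -0.048, 0.001, 0.004]
contact_force: [-4.1, -12.8, 1.6]
opening: 0.243
finger_force: 50.4
time: 32.9
eef_pos: [0.4612, -0.2393, 0.0458]
tcp_rot: [0.999, -0.047, 0.001, 0.007]
contact_force: [-6.4, -21.9, -2.6]
opening: 0.24
finger_force: 50.4
```

The lock is hard against its stop after 35 mm. I'll release and do a final check.

```bash
python3 -m inch '[[1,0,0.004,0,0],[1,0,0.006,0,0],[0.5,0,0.006,0,0],[0,0,0.006,0,0],[0,0,0.006,0,0]]'; python3 -m inch '[[0,0,0,-0.02,0],[0,0,0,-0.06,0],[0,0,0,-0.1,0],[0,0,0,-0.14,0],[0,0,0.0,-0.17,0]]';python3 -m inch '[[0,0,0,0,0],[0,0,0,0,0]]' ; python3 rk.py scene wash; python3 - <<'E'
from h import *
for n in ["wrist","scene"]:
    c=cam(n); P=cloud(c); X,Y,Z=P[...,0],P[...,1],P[...,2]
    save(c,n+"10")
    for k in ["yellow","red"]: print(n,k,rect(P,colmask(c,k)&(Z>.089)&(Z<.1)&(X>.54)&(X<.595)&(Y<.03)))
    for k in ["yellow","red","blue"]:
        m=colmask(c,k)&(Z>.035)&(Y<.02)&(X>.58)&(Z<.085); print(k,"arm z pct",np.nanpercentile(Z[m],[5,50,90]))
    m=(Z>.056)&(Z<.072)&(Y<-.2)&(Y>-.33)&(X<.5)&(X>.42); print("lock",rect(P,m))
E
```

```text
time: 33.32
eef_pos: [0.4602, -0.2379, 0.0438]
tcp_rot: [0.999, -0.048, -0.0, -0.0]
contact_force: [0.3, -0.6, -0.0]
opening: 0.662
finger_force: 0.0
time: 33.73
eef_pos: [0.4611, -0.2384, 0.2175]
tcp_rot: [0.999, -0.048, 0.001, 0.001]
contact_force: [0.8, 0.0, -0.5]
opening: 1.002
finger_force: 0.0
time: 33.9
eef_pos: [0.4615, -0.2389, 0.2166]
tcp_rot: [0.999, -0.048, 0.002, 0.001]
contact_force: [-1.1, 0.4, -0.2]
opening: 1.0
finger_force: 0.0
wash post (array([515.3, 135.2,  24.8,  21.4,   1.4]), 108, array([0.5171, 0.1352]))
block (array([5.157e+02, 1.353e+02, 1.714e+02, 4.390e+01, 3.000e-01]), 897, array([0.5508, 0.1357]))
wrist yellow (array([576.6, -32.3,  22.5,  22.5,  -5.6]), 1097, array([ 0.5759, -0.0349]))
wrist red (array([ 562.6, -171.6,   22.5,   21.7,   -5.6]), 1082, array([ 0.5626, -0.1724]))
yellow arm z pct [0.05343661 0.05922299 0.06952216]
red arm z pct [0.05432576 0.05891035 0.06869538]
blue arm z pct [0.04295269 0.05291826 0.06038346]
lock (array([ 459.2, -239.6,   22. ,   21.4,   -5.5]), 627, array([ 0.4603, -0.2398]))
scene yellow (array([565.6, -29.2,  52.3,  27.9, -13.2]), 102, array([ 0.5811, -0.0299]))
scene red (array([ 565.3, -169. ,   23.5,   19.7,   -8.8]), 78, array([ 0.5668, -0.1693]))
yellow arm z pct [0.05418111 0.06142957 0.06845384]
red arm z pct [0.05505207 0.06150814 0.06749822]
blue arm z pct [0.05111414 0.06938624 0.0727567 ]
lock (array([ 460.8, -238.3,   24.5,   23.3,  -88.4]), 87, array([ 0.4624, -0.2374]))
```

View pics/scene10.png

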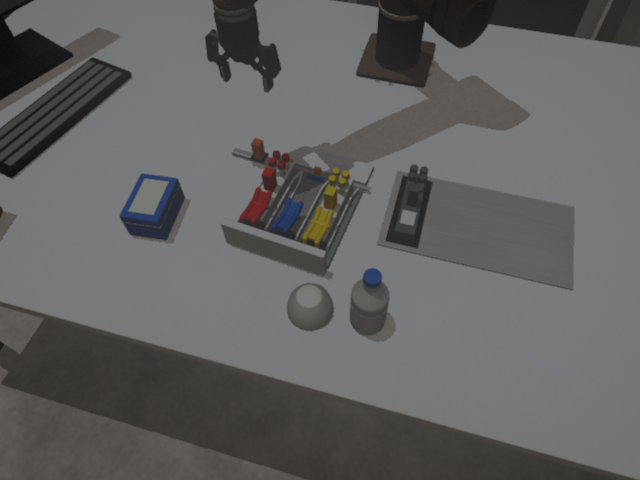

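Both coloured racks are home at (270,190) and (330,200), the wash rack is on its mark (412,210), and the lock is back at its start position (258,148). Handing in.

```bash
python3 -c "
from plant import ctrl
print(ctrl.sign_off())"
```

```text
the job is handed in; nothing more can be done
None
```

The job is handed in, with no verdict returned: yellow and red racks are home under their arms (blue was absent), the wash rack is on the black mark, the lock is back against its locked stop, and the scanner, bottle and tip case were not touched.

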